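# Hold a set-screw collar on the shaft flat of a clamped wind-vane sensor

### The job

Swing the vise crank counter-clockwise to its stop so that the sliding jaw grips the wind-vane sensor firmly, then turn the sensor's shaft until its set-screw flat faces the index lug on the housing. Then slip the collar (the ring with the screw, not the plain spacer) over the shaft and finish still holding it there in the gripper, level, with its screw facing the flat at the middle of the flat's height, so that a colleague can tighten the screw. The sensor stays gripped in the vise and the flat at the lug, and the other things on the shelf stay where they are.

Things in the scene. Friction and masses are not known exactly. Their poses are not given: they have to be found in the camera images.
- vise: low dark steel vise bolted to the shelf, not movable. Origin on the shelf under the place where the sensor stands; bed top 20 mm above the shelf, bed 110 mm (x) by 235 mm (y, from -175 to +60). Jaws close along its y axis: the fixed jaw is at +y (inner face at y = +35, top 60 mm above the shelf), the sliding jaw at -y. The crank's vertical axis stands at x = 0, y = -120
- vise_jaw: sliding jaw plate of the vise, steel, 60 mm wide, 10 mm thick, top 59 mm above the shelf, carried on springs by the slide behind it; origin at the foot of its gripping face. It slides to the vise's +y by 10 mm per radian of crank turn, meets the sensor after 7 to 13 mm and has pushed it up against the fixed jaw after about 15 mm; then its springs (12 N per mm) are squeezed
- crank (a joint): angle of the vise crank, rad: 0 at the start (jaw open), grows counter-clockwise seen from above; the sensor is up against the fixed jaw at about 1.5, and at the stop, 1.75, the jaw presses it with about 30 N. Stiff: about 6 N at the pin, rising to 11 N at the stop; it stays where it is left
- crank_pin (a point): point on the axis of the crank's upright round steel pin (14 mm diameter, 50 mm tall, free above the arm from 57 to 106 mm over the shelf); the point is 85 mm above the shelf and circles the crank axis at 65 mm radius; at crank 0 the pin lies at -140 degrees in the vise's frame (towards -x, -y), at the stop at -39.5 degrees
- sensor: wind-vane sensor housing, aluminium block 60 x 60 x 60 mm, 0.7 kg, standing loose on the vise bed between the jaws; origin at the centre of its underside; its +x axis points to the index lug, a small bar (12 x 8 x 7 mm) on its top near the +x edge. The shaft stands upright in the middle of its top
- shaft (a joint): angle of the sensor's shaft, rad: 0 when the flat faces the index lug, positive counter-clockwise seen from above; starts between 0.5 and 1.4. Slight friction (0.06 N m), stays where it is left; limits at +-2.5
- flat_mid (a point): point on the shaft's axis at the middle of the flat's height, 50 mm above the housing's top and 130 mm above the shelf; its +x axis points squarely out of the flat. The steel shaft is 16 mm in diameter and stands 71 mm out of the housing; from 34 mm above the housing upwards it has one flat, 5 mm from the axis (13 mm across instead of 16, flat 12.5 mm wide); the top 7 mm taper to 11 mm
- collar_mid (a point): centre (half-way up) of the loose steel shaft collar: ring 36 mm outside (eight-sided to the touch, faces square to its x and y axes), 20 mm bore, 16 mm tall, 90 g, lying flat on the shelf; its +x axis points along the set-screw out through the screw's head, which stands out on that side to 28 mm from the centre
- screw_head (a point): centre of the collar's set-screw head (11 mm diameter), 24.5 mm from the collar's centre along its +x, at half height
- collar: the collar itself, origin at the centre of its underside, same axes
- spacer: plain steel spacer ring of the collar's size but without a screw; origin at the centre of its underside; to be left alone
- insulator: white porcelain insulator, ribbed, 72 mm diameter, 94 mm tall; origin at the centre of its underside; to be left alone
- radiosonde: grey aluminium radiosonde shell, upright box 80 x 60 x 108 mm; origin at the centre of its underside; to be left alone
- bung: black rubber bung, 38 mm diameter, 30 mm tall; origin at the centre of its underside; to be left alone
- spanner_long: flat steel double-ended spanner 190 mm long, 7 mm thick, lying along its x axis; origin under its middle; to be left alone
- spanner_short: flat steel double-ended spanner 150 mm long, 7 mm thick, lying along its x axis; origin under its middle; to be left alone
Things that resemble listed ones, but are neither listed nor needed, are in the scene too. What is shaped like the sensor but green is not meant. What is shaped like the collar but pink is not meant.

How it is judged:
By the outcome, as a careful person would: the job done as asked, in the order asked, and still so for the second after the job is handed in, while the arm keeps its last pose, push and grip.
It also fails if it takes over 72 s, if anything falls off the work surface, if the arm or the gripper's body presses on something with over 40 N, if the wrist force passes 120 N, or if a joint passes its speed limit or range.

### The arm

A 6-joint arm with a two-finger parallel gripper is mounted at the origin on the work surface. World frame = base frame: x ahead of the robot, y to its left, z up, the work surface at z = 0. Lengths are in m, angles in degrees, forces in N, time in s.
With the tool pointing down it reaches from about 0.25 to 0.725 m from the base axis. Payload 9.7 kg.
Tool frame: the origin (TCP) lies at the very end of the fingers, on their centre line; the grasp point (between the pads) lies 19 mm behind it (bot.pinch_z is the distance from the TCP to the grasp point, in m); x points along the fingers, z is the direction in which the jaws open and shut, and the axes are right-handed (so a half turn about x gives the same grasp; the last joint's range is limited). The gripper opens to 85 mm and grips with 20 to 120 N. Pads are 22 mm wide; open, the fingers measure 114 mm over their backs; the gripper's body (76 mm by 85 mm) begins 54 mm behind the grasp point. The pads swing forward as they close: fully open they stand 13 mm farther back than shut.
Start: joints at [76.031, 4.979, 10.078, 95.1, 0, 90], TCP at [0.133, 0.534, 0.193] pointing down, gripper open.
Joint ranges: [-179.16, 179.16], [-48.56, 103.87], [-65.8, 70.77], [-126.05, 130.52], [-82.76, 87.17], [-180, 180]. Speed limits (degrees/s): [127.2, 127.2, 147.25, 180, 180, 180].

### API

Orientations are given as [roll, pitch, yaw] about the fixed x, y, z axes, in that order (R = Rz(yaw) Ry(pitch) Rx(roll)).
In Python, from workcell import bot gives the robot as it stands.
- The arm moves only by the tool play_rows, never from a script. Its argument "rows" is a list of rows, each a list of 3 entries, a list of its own where there are three numbers: the shift along the tool's x, y, z in cm, then the turn about the tool's x in degrees, then the finger opening in cm, from 0 to 8.54. A call has 1 to 12 rows; each row is the pose to reach, as a shift and turn from the pose commanded when the call began, along the tool's axes at that moment; what a row does not reach only later rows make up. A row lasts 1/12 s, in which the tool goes at most 41.7 mm and 7.16 degrees, less where a joint would pass 70% of its speed; a pose out of reach is approached as far as the arm can. A call with a gripper value outside its range is refused whole. The fingers move at their own pace and stop on an object; "squeeze" is the grip in N (left out, the last holds). Time passes only in rows, so rows that repeat a pose let the fingers close. It gives the time, the measured TCP pose, the force and the opening at its end, in the units of the state.
- bot.get_obs(): the state, without advancing time (a new reading comes with each control period).
- bot.camera(name): name is "scene" or "top"; returns (picture, depth): 384x512x3 uint8, blue, green, red; 384x512 float32, m along the optical axis (not along the pixel's ray), 0 where there is no reading.
- bot.camera_model(name): a dict with "fx", "fy", "cx", "cy" (pixels), "origin" and "attitude" of the camera in the world. Camera axes: x right, y down, z forward; pixel columns grow to the right and rows downward; lengths in m; the calibration is good to about 2 mm. A picture is of the moment at which its call begins. camera_model takes no time and is no camera call.
- bot.job_done(): hands the job in, once; it reports no verdict.
The state is a dict: "time": time; "q": joint angles; "qd": joint speeds; "joint_efforts": joint torques, N m; "ee_pos": TCP position; "tcp_rot": TCP orientation; "wrist_force": force on the tool from outside, world axes, zero at the start; "torque": the same for the moment, N m; "opening": finger opening in m.
Only numpy, scipy, OpenCV 4.12 (cv2) and the standard library are available. Lean on these libraries where they do the work, as an engineer would, in place of code of your own. Each camera call takes 0.05 s, during which the arm holds its last target.

## Working session

There is one attempt and no reset: what is moved stays moved. The work goes in short steps, Python scripts to look and compute and a tool call to move; the robot and the scene stay as the last step left them, time stands still between calls to the robot, and variables do not carry over. Pictures are saved under pics/ and viewed, and the job is handed in when it is done.

Besides the shell and the picture viewer there is one more tool, called after ">>>" as a command line: name --argument value ..., lists and objects as JSON in quotes. play_rows: Moves the arm, as the interface text tells. Its arguments: {"type":"object","properties":{"rows":{"type":"array"},"squeeze":{"type":"number"}},"required":["rows"]}

```bash
mkdir -p pics; ls
python3 - <<'E'
from workcell import bot
import cv2
print(bot.get_obs(), bot.pinch_z)
for n in ("scene","top"):
    p,d=bot.camera(n); cv2.imwrite(f"pics/{n}0.png",p)
    import numpy as np; np.savez(f"{n}0.npz",p=p,d=d)
    print(n,bot.camera_model(n))
E
```

```text
pics
{'time': 0.0, 'q': array([7.60322200e+01, 5.01174100e+00, 1.00344954e+01, 9.51006912e+01,
       1.42495577e-03, 8.99993601e+01]), 'qd': array([ 0.06547032,  0.00096598, -0.05481003, -0.05683922, -0.08456691,
       -0.0340607 ]), 'joint_efforts': array([ 2.38587359e-03, -5.20382380e+01,  4.64809585e+01,  1.59718422e-02,
        1.47315877e-04, -1.05526178e-05]), 'ee_pos': array([0.13267926, 0.53345852, 0.19197734]), 'tcp_rot': array([ 178.95191034,   89.92205025, -105.01523079]), 'wrist_force': array([ 0.74566844,  0.453362  , -0.04840966]), 'torque': array([-0.00625753, -0.00489458,  0.01098892]), 'opening': 0.08523365390128249} 0.0187
scene {'fx': 459.9866776200925, 'fy': 459.9866776200925, 'cx': 257.5239485711887, 'cy': 183.8800455816711, 'origin': array([1.30097923, 0.20870205, 1.32571866]), 'attitude': array([-147.31004847,   -0.77604381,  109.22132754])}
top {'fx': 430.7676762174041, 'fy': 430.7676762174041, 'cx': 260.1928991094154, 'cy': 185.92641546635718, 'origin': array([ 0.36621434, -0.01210717,  1.18960544]), 'attitude': array([-169.94018808,   -2.02301294,  -88.66783386])}
```

View pics/scene0.png

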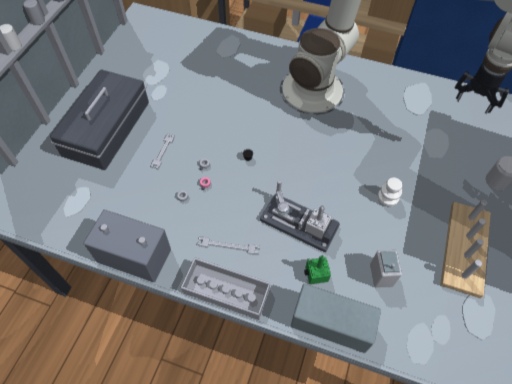

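View pics/top0.png

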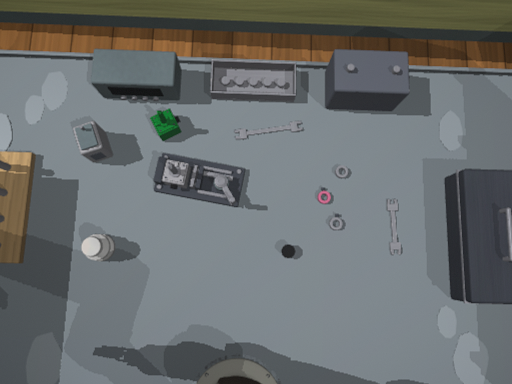

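The scene view shows the vise at about (300,220), with grey rings at (204,164) and (182,196), a pink ring at (205,183) and the green sensor at (318,270). In the top view, the vise is at (200,180), the rings are at (342,171) and (336,222), the pink one is at (324,196), and the bung is at (288,251). I'll take close crops.

```bash
cat > h.py <<'E'
import numpy as np, cv2
from scipy.spatial.transform import Rotation as R
def cam(m):
    Rm=R.from_euler('xyz',m['attitude'],degrees=True).as_matrix(); return Rm,np.array(m['origin'])
def world(m,u,v,d):
    Rm,o=cam(m); return o+Rm@np.array([(u-m['cx'])/m['fx']*d,(v-m['cy'])/m['fy']*d,d])
def onz(m,u,v,z):
    Rm,o=cam(m); r=Rm@np.array([(u-m['cx'])/m['fx'],(v-m['cy'])/m['fy'],1.]); return o+r*(z-o[2])/r[2]
def proj(m,P):
    Rm,o=cam(m); c=(np.atleast_2d(P)-o)@Rm; return np.c_[c[:,0]/c[:,2]*m['fx']+m['cx'],c[:,1]/c[:,2]*m['fy']+m['cy']]
def cloud(m,d):
    v,u=np.mgrid[:d.shape[0],:d.shape[1]]; Rm,o=cam(m)
    return o+np.stack([(u-m['cx'])/m['fx']*d,(v-m['cy'])/m['fy']*d,d],-1)@Rm.T
def crop(p,u0,v0,u1,v1,s):
    c=cv2.resize(p[v0:v1,u0:u1],None,fx=s,fy=s,interpolation=cv2.INTER_CUBIC)
    for u in range((u0+9)//10*10,u1,10): cv2.putText(c,str(u),(int((u-u0+.5)*s)-10,8),0,.3,(0,255,255),1); cv2.line(c,(int((u-u0+.5)*s),10),(int((u-u0+.5)*s),16),(0,255,255),1)
    for v in range((v0+9)//10*10,v1,10): cv2.putText(c,str(v),(0,int((v-v0+.5)*s)+3),0,.3,(0,255,255),1); cv2.line(c,(20,int((v-v0+.5)*s)),(26,int((v-v0+.5)*s)),(0,255,255),1)
    return c
E
python3 - <<'E'
from h import *
s=np.load('scene0.npz')['p'];t=np.load('top0.npz')['p']
a=crop(s,170,150,225,210,7);b=crop(t,305,155,360,235,7)
h=max(a.shape[0],b.shape[0]);o=np.zeros((h,a.shape[1]+b.shape[1],3),np.uint8);o[:a.shape[0],:a.shape[1]]=a;o[:b.shape[0],a.shape[1]:]=b
cv2.imwrite('pics/rings.png',o)
cv2.imwrite('pics/vs.png',crop(s,250,170,350,250,8)); cv2.imwrite('pics/vt.png',crop(t,148,145,252,212,7))
E
```

```text
(no output)
```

View pics/rings.png

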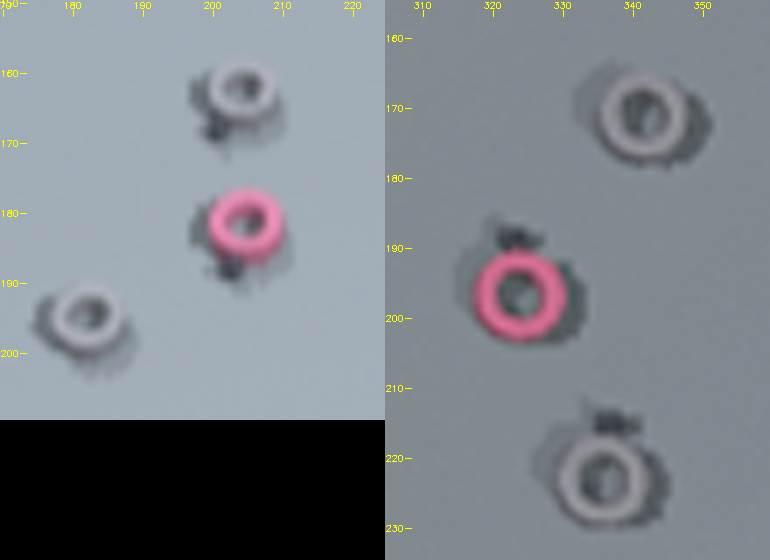

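View pics/vs.png

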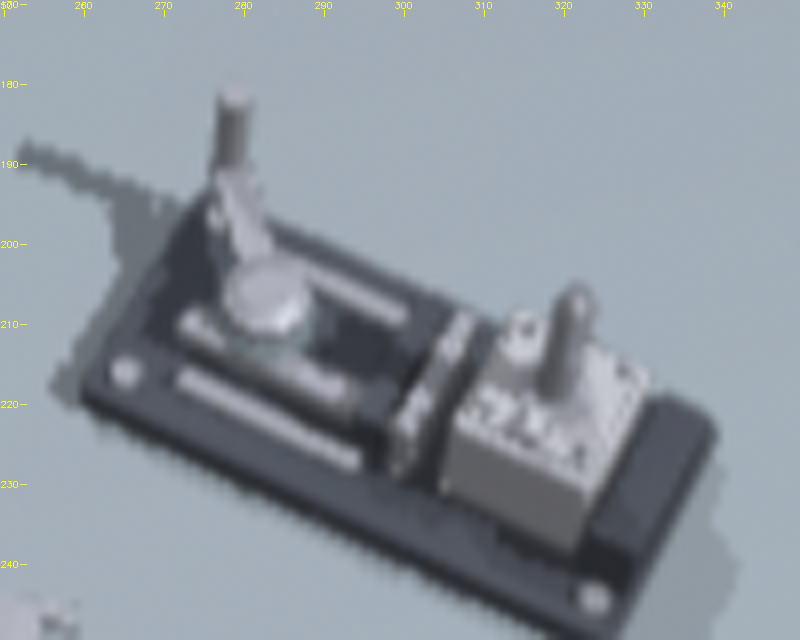

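View pics/vt.png

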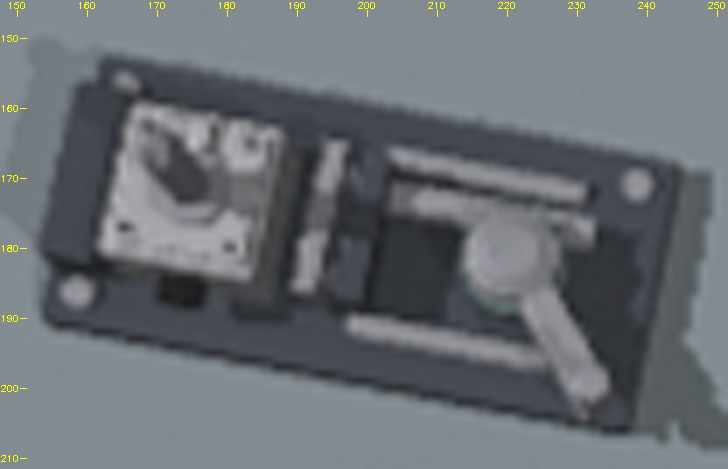

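Run:
```python
from h import *
from workcell import bot
mt=bot.camera_model('top');ms=bot.camera_model('scene')
T=np.load('top0.npz');S=np.load('scene0.npz')
ct=cloud(mt,T['d']);cs=cloud(ms,S['d'])
np.set_printoptions(linewidth=250,precision=4,suppress=True)
print('top z sensor mm, u164..188'); 
for v in range(156,186): print(v,(ct[v,160:192,2]*1000).round().astype(int))
print('scene')
for v in range(203,238): print(v,(cs[v,302:334,2]*1000).round().astype(int))
# sensor points within z range
for n,c in (('t',ct),('s',cs)):
  m=(c[...,2]>.074)&(c[...,2]<.084)&(abs(c[...,0]-.56)<.2)&(abs(c[...,1]-.2)<.15)
  v,u=np.nonzero(m); print(n,len(v), c[m].mean(0))
```

```text
top z sensor mm, u164..188
156 [60 62 58 16 25 25 26 26 16 25 23 19 18 18 20 21 20 17 20 20 19 19 23 20 19 -4 -3 -3 -2 -1 -1 -2]
157 [60 57 59 60 55 60 59 23 22 18 20 23 22 20 20 21 21 22 21 19 20 21 16 22 16 16 20 19 19 21 -2  3]
158 [  61   61   61   60   60   59   56 1190   19   19   23   20   16   18   23   18   19   21   20   19   19   20   20   22   20   19   24   15   20   21   20   16]
159 [62 56 63 58 61 63 63 74 74 70 21 18 19 19 18 21 20 21 20 19 16 18 20 20 19 21 24 18 19 19 20 19]
160 [57 58 59 59 61 66 61 75 74 72 73 76 75 76 80 71 19 20 23 20 20 22 20 17 18 21 21 19 26 19 17 21]
161 [56 60 60 60 52 57 69 73 84 80 81 79 78 77 75 74 73 72 75 76 72 19 20 13 19 18 18 19 20 19 21 19]
162 [  56   59   61   57   65   60   75   79   80   78   81   79   83   78   83   86   88   87   82   76   76 1190   74   76   75   74   21   22   18   21   23   18]
163 [ 57  58  52  59  55  58  76  78  79  80 151 152 150  81  78  85  87  87  84  80  81  80  77  75  74  78  76  75  75  21  21  17]
164 [ 57  58  62  59  58  58  77  81  80  81 151 150 151 145  83  90  85  83  80  80  80  78  77 
[... 6200 characters left out ...]
64   62   64   64   41   56   57   64   60   58   58   58   63   59]
233 [15 17 24 17 21 21 17 20 17 24 26 32 29 41 41 41 52 51 51 55 53 50 18 61 62 59 61 57 62 57 62 36]
234 [23 24 19 20 20 24 23 23 19 21 17 26 25 28 36 41 41 47 46 49 50 37 60 62 57 59 59 56 62 62 54 16]
235 [25 21 19 20 17 23 20 17 22 23 23 19 29 27 30 31 39 35 42 42 40 18 64 57 58 64 61 63 62 61 32 17]
236 [22 14 16 20 16 22 18 15 21 17 23 19 19 22 20 29 31 30 35 38 31 55 52 61 57 62 64 60 63 58 25 13]
237 [  20   20   17   21   23   26   23   20   22   23   26   25   22   20   18   23   18   26 1326   26   17   53   56   54   60   54   61   56   62   35   22   -2]
t 372 [0.5918 0.1786 0.0789]
s 230 [0.6055 0.182  0.0792]
```

Run:
```python
from h import *
from workcell import bot
np.set_printoptions(linewidth=200,precision=4,suppress=True)
for n in ('top','scene'):
    m=bot.camera_model(n);d=np.load(n+'0.npz')['d'];c=cloud(m,d)
    k=(c[...,2]>.012)&(c[...,2]<.17)&(c[...,0]>.4)&(c[...,0]<.72)&(c[...,1]>-.05)&(c[...,1]<.3)
    nl,l,st,ce=cv2.connectedComponentsWithStats(k.astype(np.uint8))
    i=1+np.argmax(st[1:,4]); k=(l==i)
    kb=k&(c[...,2]>.014)&(c[...,2]<.026)
    r=cv2.minAreaRect((c[kb][:,:2]*1000).astype(np.float32)); print(n,'bed rect',r)
    # pin
    kp=k&(c[...,2]>.075)&(c[...,2]<.115)&(np.hypot(c[...,0]-.59,c[...,1]-.18)>.06)
    print('pin',kp.sum(),np.median(c[kp],0),c[kp].min(0),c[kp].max(0))
    kpt=kp&(c[...,2]>.101); print('pintop',kpt.sum(),c[kpt].mean(0))
    ks=k&(c[...,2]>.1)&(np.hypot(c[...,0]-.59,c[...,1]-.18)<.06); print('shaft',ks.sum(),c[ks].mean(0)); 
    kst=k&(c[...,2]>.142);print('shaft top',c[kst].mean(0))
    kt=k&(c[...,2]>.073)&(c[...,2]<.084)&(np.hypot(c[...,0]-.59,c[...,1]-.18)<.06);rr=cv2.minAreaRect((c[kt][:,:2]*1000).astype(np.float32));print('sensor top',rr)
    kl=k&(c[...,2]>.0845)&(c[...,2]<.092)&(c[...,0]>.602);print('lug',kl.sum(),c[kl].mean(0))
    # small rings
    k2=(c[...,2]>.006)&(c[...,2]<.03)&(c[...,0]>.3)&(c[...,0]<.72)&(c[...,1]>-.3)&(c[...,1]<-.1)
    nl,l,st,ce=cv2.connectedComponentsWithStats(k2.astype(np.uint8))
    for j in range(1,nl):
        if st[j,4]>20: q=c[l==j];print('blob',ce[j],st[j],q.mean(0),q.min(0),q.max(0))
```

```text
top bed rect ((590.4508666992188, 119.27742767333984), (234.5994415283203, 110.51110076904297), 80.76018524169922)
pin 30 [0.5234 0.0236 0.1041] [0.5179 0.0174 0.0798] [0.5294 0.03   0.1078]
pintop 22 [0.524  0.0247 0.1051]
shaft 58 [0.5942 0.175  0.135 ]
shaft top [0.5958 0.1762 0.1482]
sensor top ((597.1152954101562, 177.63275146484375), (60.36174011230469, 59.34107208251953), 81.58372497558594)
lug 12 [0.6154 0.1747 0.0864]
blob [341.6837 170.8878] [336 165  13  13  98] [ 0.6253 -0.2766  0.0149] [ 0.6084 -0.2949  0.0075] [ 0.6426 -0.2602  0.0215]
blob [323.945  195.5229] [318 187  13  16 109] [ 0.554  -0.2265  0.014 ] [ 0.5352 -0.2436  0.0063] [ 0.579  -0.2097  0.0199]
blob [335.7931 221.9569] [329 213  14  17 116] [ 0.4814 -0.259   0.0142] [ 0.462  -0.276   0.0061] [ 0.5067 -0.241   0.0254]
blob [287.8784 250.2973] [282 244  13  14  74] [ 0.4006 -0.1265  0.0277] [ 0.3829 -0.143   0.0212] [ 0.4174 -0.1106  0.03  ]
scene bed rect ((589.7764892578125, 121.89122772216797), (235.21542358398438, 113.18802642822266), 79.87156677246094)
pin 34 [0.5272 0.028  0.0988] [0.5173 0.021  0.077 ] [0.5308 0.0334 0.114 ]
pintop 15 [0.5248 0.0271 0.1056]
shaft 60 [0.5998 0.1802 0.1299]
shaft top [0.5982 0.1793 0.1482]
sensor top ((596.8741455078125, 180.16571044921875), (59.234649658203125, 61.180809020996094), 79.90464782714844)
lug 20 [0.6111 0.1806 0.0869]
blob [246.9661 154.3898] [243 149   9  11  59] [ 0.4027 -0.125   0.0239] [ 0.3789 -0.1413  0.0067] [ 0.4173 -0.1093  0.03  ]
blob [203.9759 163.1205] [198 158  13  13  83] [ 0.4818 -0.2557  0.0137] [ 0.4606 -0.2799  0.0063] [ 0.509  -0.2345  0.0227]
blob [204.3293 182.2561] [199 177  12  12  82] [ 0.5546 -0.2238  0.0135] [ 0.5327 -0.2437  0.006 ] [ 0.5793 -0.2067  0.0218]
blob [182.1688 194.8831] [177 190  11  11  77] [ 0.6258 -0.2736  0.0138] [ 0.6077 -0.2933  0.0061] [ 0.6435 -0.2569  0.0193]
```

Run:
```python
from h import *
from workcell import bot
np.set_printoptions(linewidth=200,precision=4,suppress=True)
o=bot.get_obs(); print(R.from_euler('xyz',o['tcp_rot'],degrees=True).as_matrix())
mt=bot.camera_model('top');ms=bot.camera_model('scene')
T=np.load('top0.npz');S=np.load('scene0.npz')
# collar: screw dark pixels vs ring
for n,m,D,box in (('top',mt,T,(322,206,352,236)),('scene',ms,S,(190,152,216,176))):
    c=cloud(m,D['d']);p=D['p'].astype(int)
    u0,v0,u1,v1=box
    sub=c[v0:v1,u0:u1];k=(sub[...,2]>.0125)&(sub[...,2]<.021)
    g=p[v0:v1,u0:u1].sum(-1)
    print(n)
    v,u=np.nonzero(k); 
    br=k&(g>330);
    v,u=np.nonzero(br); P=np.array([onz(m,a+u0,b+v0,.016) for a,b in zip(u,v)])
    print(' ring centre minrect',cv2.minAreaRect((P[:,:2]*1000).astype(np.float32)), cv2.minEnclosingCircle((P[:,:2]*1000).astype(np.float32)),'mean',P.mean(0))
    for q in range(v0,v1): print(q,g[q-v0])
```

```text
[[-0.0003 -0.9704  0.2414]
 [-0.0012  0.2414  0.9704]
 [-1.     -0.     -0.0012]]
top
 ring centre minrect ((480.4134521484375, -259.89300537109375), (32.56721115112305, 39.614471435546875), 45.494529724121094) ((483.9632873535156, -259.5206604003906), 22.149377822875977) mean [ 0.4792 -0.2589  0.016 ]
206 [411 412 410 413 410 409 410 409 409 407 409 409 407 405 407 410 406 407 407 406 405 406 410 407 408 407 407 408 408 407]
207 [411 410 408 408 410 410 410 410 409 410 410 408 408 407 408 408 408 410 408 411 407 409 409 407 409 409 409 407 411 408]
208 [411 409 407 409 409 408 407 407 411 409 408 409 410 410 409 406 407 409 409 410 406 408 407 408 409 409 409 408 408 407]
209 [407 408 410 409 408 409 407 411 411 409 407 408 407 409 411 405 406 408 409 407 409 406 408 409 408 408 406 408 409 410]
210 [410 411 409 410 411 409 410 410 412 407 408 413 409 409 405 406 411 406 408 407 407 408 409 408 408 406 410 409 408 407]
211 [408 408 410 409 408 409 408 407 408 408 401 386 409 411 411 410 406 409 409 410 406 408 408 411 408 408 409 408 411 409]
212 [410 410 409 407 407 410 407 408 409
[... 5144 characters left out ...]
418 443 452 457 488 514 515 514 517 516]
170 [517 516 515 515 517 516 516 514 505 453 386 374 411 446 452 451 449 456 485 492 511 517 517 514 514 517]
171 [517 516 517 517 515 516 515 514 514 510 482 452 451 485 489 491 490 493 509 514 515 515 517 517 514 517]
172 [515 517 515 517 517 514 515 517 517 516 511 491 464 505 513 511 514 514 515 516 517 517 514 515 516 516]
173 [515 515 517 513 515 514 517 517 517 517 517 511 496 514 516 517 514 517 514 517 516 514 517 515 517 515]
174 [514 518 516 517 515 514 517 514 515 516 515 515 514 515 515 517 517 516 517 514 516 517 517 517 517 517]
175 [516 516 516 517 515 516 514 517 515 515 514 514 517 517 517 515 516 515 517 517 517 517 517 516 518 518]
```

Run:
```python
from h import *
from workcell import bot
np.set_printoptions(linewidth=200,precision=4,suppress=True)
for n,b,sb,th in (('top',(322,206,352,236),(333,212,343,218),(432,300)),('scene',(190,152,216,176),(197,165,205,171),(518,300))):
    m=bot.camera_model(n);p=np.load(n+'0.npz')['p'].astype(int).sum(-1)
    v,u=np.mgrid[b[1]:b[3],b[0]:b[2]]
    g=p[b[1]:b[3],b[0]:b[2]]
    k=g>th[0]; pts=np.c_[u[k],v[k]].astype(np.float32)
    W=np.array([onz(m,a,c,.016) for a,c in pts]); 
    # circle fit
    A=np.c_[2*W[:,:2],np.ones(len(W))];s=np.linalg.lstsq(A,(W[:,:2]**2).sum(1),rcond=None)[0]
    print(n,'ring centre',s[:2],'r',np.sqrt(s[2]+s[0]**2+s[1]**2))
    v,u=np.mgrid[sb[1]:sb[3],sb[0]:sb[2]];w=np.clip(th[1]-p[sb[1]:sb[3],sb[0]:sb[2]],0,None).astype(float)
    uc,vc=(u*w).sum()/w.sum(),(v*w).sum()/w.sum()
    for z in (.008,.012):
        P=onz(m,uc,vc,z);dd=P[:2]-s[:2];print('screw',uc,vc,P,np.hypot(*dd),np.degrees(np.arctan2(dd[1],dd[0])))
```

```text
top ring centre [ 0.478  -0.2577] r 0.013716751491817907
screw 337.0065176908752 215.18435754189943 [ 0.5008 -0.2638  0.008 ] 0.023651681508928674 -15.060193076572183
screw 337.0065176908752 215.18435754189943 [ 0.5004 -0.263   0.012 ] 0.023001025656226252 -13.305014414497196
scene ring centre [ 0.4761 -0.2566] r 0.014304231665845763
screw 200.5625 167.8409090909091 [ 0.5008 -0.261   0.008 ] 0.02513110905144015 -10.049572670597994
screw 200.5625 167.8409090909091 [ 0.5032 -0.2596  0.012 ] 0.027335192721787742 -6.215423439449222
```

Candidates for the collar:
- **Top (336,222) / scene (204,163):** grey ring with a dark screw. This is the collar, and the close crop confirms the screw.
- **Top (342,171) / scene (182,195):** plain grey ring, so the spacer.
- **Top (324,196) / scene (205,182):** pink ring with a screw, so the decoy.

The sensor is the grey one in the vise, at top (175,170). The green one at top (165,124) is the decoy.

Both views agree on these positions:
- **Vise:** yaw about -9.6°, origin about (0.600,0.177).
- **Pin:** about (0.524,0.026), top at 0.106.

Next I'm moving to above the pin.

>>> play_rows --rows '[[[0,-1,-0.8],2,5],[[0,-3.2,-2.5],6,5],[[0,-6.2,-4.9],11,5],[[0,-9.4,-7.4],17,5],[[0,-12.6,-9.9],23,5],[[0,-15.8,-12.4],29,5],[[0,-19,-14.9],35,5],[[0,-22.2,-17.4],41,5],[[0,-25.4,-19.9],47,5],[[0,-28.6,-22.4],53,5],[[0,-31.8,-24.9],59,5],[[0,-35,-27.4],65,5]]'

```text
time: 1.1
ee_pos: [0.4068, 0.1808, 0.1928]
tcp_rot: [-0.2, 90.0, 10.4]
wrist_force: [0.5, 0.8, 0.5]
opening: 0.0501
```

>>> play_rows --rows '[[[0,-2,1],3,5],[[0,-5,2.4],7,5],[[0,-8.5,4.1],11,5],[[1,-12,5.8],15,5],[[2,-15.2,7.3],18,5],[[3.5,-17.2,8.3],20,5],[[5,-17.7,8.5],20.6,5],[[7,-17.7,8.5],20.6,5],[[9,-17.7,8.5],20.6,5],[[11,-17.7,8.5],20.6,5],[[12.5,-17.7,8.5],20.6,5],[[12.5,-17.7,8.5],20.6,5]]'

```text
time: 2.1
ee_pos: [0.5212, 0.0251, 0.0643]
tcp_rot: [-165.8, 89.7, -175.5]
wrist_force: [-0.6, 0.1, -0.5]
opening: 0.0502
```

Run:
```python
from h import *
from workcell import bot
o=bot.get_obs();print(o['ee_pos'],o['tcp_rot'],o['q'],o['wrist_force'])
s,_=bot.camera('scene');t,_=bot.camera('top')
a=crop(s,240,130,340,230,4);b=crop(t,180,140,280,240,4)
cv2.imwrite('pics/pin1.png',np.hstack([a,b]))
```

```text
[0.52122741 0.0251235  0.06426784] [-165.80955307   89.69945469 -175.48156011] [ 2.76526043e+00  8.78486021e-01 -8.38551473e+00  8.10364039e+01
 -9.19483496e-03  1.02437292e+02] [-0.63449511  0.07171054 -0.45924028]
```

View pics/pin1.png

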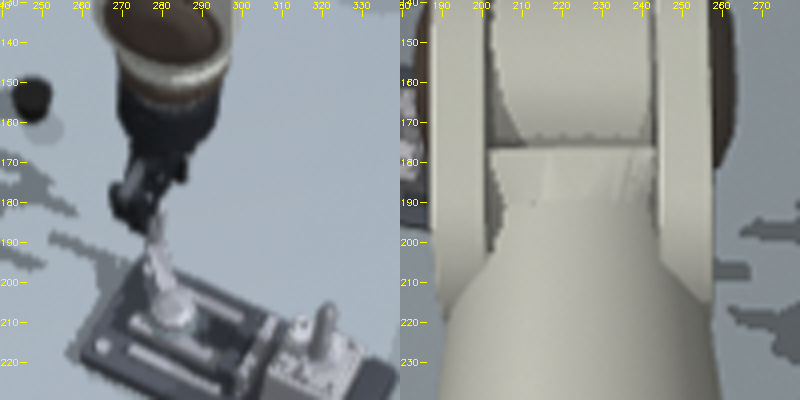

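>>> play_rows --rows '[[[-0.4,0,0],0,3],[[-0.4,0,0],0,1],[[-0.4,0,0],0,1],[[-0.4,0,0],0,1],[[-0.4,0,0],0,1],[[-0.4,0,0],0,1]]' --squeeze 50

```text
time: 2.7
ee_pos: [0.5236, 0.0259, 0.0718]
tcp_rot: [1.1, 90.0, -8.5]
wrist_force: [-0.8, -0.9, 0.4]
opening: 0.01
```

Run:
```python
from h import *
from workcell import bot
o=bot.get_obs();print(o['ee_pos'],o['tcp_rot'],o['wrist_force'],o['opening'])
s,_=bot.camera('scene')
cv2.imwrite('pics/pin2.png',crop(s,250,160,330,230,8))
```

```text
[0.52363422 0.02590704 0.07184367] [ 1.09844336 89.98825813 -8.4685039 ] [-0.76278919 -0.8609023   0.38260206] 0.010048771192599532
```

View pics/pin2.png

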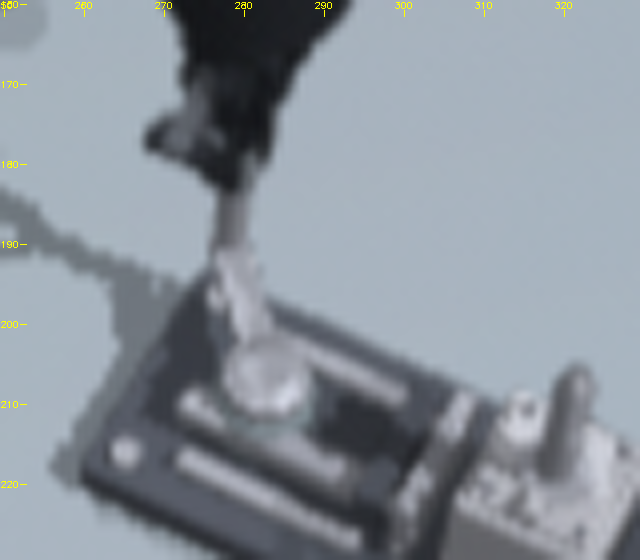

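Run:
```python
from h import *
from workcell import bot
m=bot.camera_model('scene')
for z in (.057,.072,.09,.106): print(z,proj(m,[.5236,.0259,z]))
s,d=bot.camera('scene');c=cloud(m,d)
np.set_printoptions(linewidth=250,precision=3,suppress=True)
for v in range(170,194,2): print(v,[tuple((c[v,u]*1000).round().astype(int)) for u in range(266,288,3)])
```

```text
0.057 [[277.8344781  189.20861534]]
0.072 [[278.07006257 186.74459898]]
0.09 [[278.35810532 183.73191303]]
0.106 [[278.61917359 181.00135752]]
170 [(np.int64(426), np.int64(-46), np.int64(-2)), (np.int64(424), np.int64(-36), np.int64(1)), (np.int64(421), np.int64(-26), np.int64(1)), (np.int64(560), np.int64(21), np.int64(215)), (np.int64(563), np.int64(30), np.int64(224)), (np.int64(545), np.int64(35), np.int64(201)), (np.int64(537), np.int64(42), np.int64(193)), (np.int64(404), np.int64(24), np.int64(2))]
172 [(np.int64(436), np.int64(-43), np.int64(1)), (np.int64(430), np.int64(-33), np.int64(-2)), (np.int64(431), np.int64(-22), np.int64(4)), (np.int64(566), np.int64(22), np.int64(214)), (np.int64(564), np.int64(31), np.int64(215)), (np.int64(540), np.int64(34), np.int64(184)), (np.int64(534), np.int64(42), np.int64(179)), (np.int64(408), np.int64(26), np.int64(-4))]
174 [(np.int64(447), np.int64(-39), np.int64(6)), (np.int64(438), np.int64(-31), np.int64(-3)), (np.int64(575), np.int64(16), np.int64(212)), (np.int64(572), np.int64(25), np.int64(213)), (np.int64(533), np.int64(24), 
[... 2740 characters left out ...]
.int64(-19), np.int64(0)), (np.int64(502), np.int64(-10), np.int64(0)), (np.int64(497), np.int64(0), np.int64(-2)), (np.int64(497), np.int64(10), np.int64(4)), (np.int64(527), np.int64(27), np.int64(57)), (np.int64(486), np.int64(28), np.int64(-3)), (np.int64(482), np.int64(38), np.int64(-4)), (np.int64(485), np.int64(49), np.int64(6))]
192 [(np.int64(511), np.int64(-17), np.int64(-2)), (np.int64(508), np.int64(-8), np.int64(-3)), (np.int64(508), np.int64(3), np.int64(4)), (np.int64(502), np.int64(12), np.int64(-1)), (np.int64(532), np.int64(29), np.int64(55)), (np.int64(530), np.int64(39), np.int64(57)), (np.int64(495), np.int64(41), np.int64(5)), (np.int64(491), np.int64(51), np.int64(3))]
```

```bash
python3 - <<'E'
from h import *
from workcell import bot
m=bot.camera_model('scene');mt=bot.camera_model('top')
d0=np.load('scene0.npz')['d'];c=cloud(m,d0)
k=(np.hypot(c[...,0]-.133,c[...,1]-.534)<.075)&(c[...,2]>.15)&(c[...,2]<.35)
q=c[k];print('start gripper scene',k.sum(),np.percentile(q[:,2],[0,1,5,10,20,50]))
lo=q[q[:,2]<np.percentile(q[:,2],8)];print(lo[:12])
s,d=bot.camera('scene');c=cloud(m,d)
k=(np.hypot(c[...,0]-.5236,c[...,1]-.026)<.05)&(c[...,2]>.108)&(c[...,2]<.3)
q=c[k];i=np.argsort(q[:,2]);print('now',q[i][:25])
v,u=np.nonzero(k);print(np.c_[u,v][i][:25].tolist())
print(proj(mt,[.133,.534,.193]))
print(bot.get_obs()['ee_pos'])
E
python3 - <<'E'
from h import *
s=np.load('scene0.npz')['p']
cv2.imwrite('pics/g0.png',crop(s,450,60,512,115,10))
E
```

```text
start gripper scene 780 [0.24638608 0.25135811 0.26596628 0.28191726 0.29657176 0.31801182]
[[0.12242474 0.4842171  0.27096739]
 [0.12977357 0.47852836 0.27168991]
 [0.12866389 0.48150934 0.27166357]
 [0.12584908 0.48489142 0.27010566]
 [0.12629288 0.48080181 0.2646048 ]
 [0.12768346 0.4832118  0.26683962]
 [0.13277362 0.48473633 0.27240614]
 [0.12793536 0.48860145 0.26901876]
 [0.13372264 0.48992423 0.27520056]
 [0.12856787 0.4790104  0.26171272]
 [0.12596091 0.48235695 0.2603343 ]
 [0.12901887 0.48437827 0.2640901 ]]
now [[0.51976312 0.03559303 0.11127474]
 [0.53351014 0.03327288 0.11265646]
 [0.51766765 0.03478658 0.1136078 ]
 [0.53855678 0.02484768 0.11561687]
 [0.51840482 0.03815295 0.11639491]
 [0.53177084 0.03574667 0.11719491]
 [0.53842192 0.01811486 0.11767427]
 [0.53710227 0.02420627 0.11893083]
 [0.53438163 0.03315044 0.11963748]
 [0.51450211 0.03979323 0.12308363]
 [0.5414781  0.0319221  0.12358942]
 [0.51950353 0.03804354 0.12362221]
 [0.54313198 0.0291333  0.1245451 ]
 [0.5331151  0.035719   0.12487074]
 [0.51216779 0.03893457 0.12501274]
 [0.54203488 0.02221204 0.12506294]
 [0.53483687 0.03293532 0.12591783]
 [0.53975607 0.03121175 0.12644093]
 [0.54305204 0.02881604 0.12998422]
 [0.52063966 0.03794551 0.13085629]
 [0.51787153 0.0369946  0.13208884]
 [0.52740994 0.03661392 0.13416912]
 [0.53667218 0.0330398  0.13430714]
 [0.5367383  0.03620897 0.13603908]
 [0.51593788 0.03939259 0.1361894 ]]
[[282, 180], [280, 183], [282, 179], [277, 183], [283, 179], [281, 182], [275, 182], [277, 182], [280, 182], [284, 177], [279, 183], [283, 178], [278, 183], [281, 181], [284, 176], [276, 182], [280, 181], [279, 182], [278, 182], [283, 177], [283, 176], [282, 178], [280, 180], [281, 180], [284, 175]]
[[-13.39810721 366.84001373]]
[0.5235431  0.02590895 0.07162162]
```

View pics/g0.png

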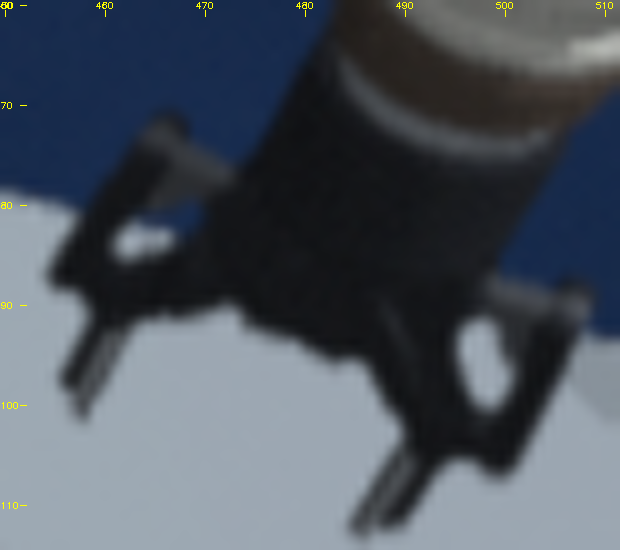

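The fingers closed to 10 mm on nothing. Depth puts the fingertips at about z=0.113 while the reported TCP is at 0.072, and at the start it was about 0.247 against 0.206 expected. So the real tips sit about 4 cm above the reported TCP. I'll reopen, go 4 cm lower and check.

>>> play_rows --rows '[[[0,0,0],0,5],[[0,0,0],0,5],[[0,0,0],0,5],[[0,0,0],0,5],[[0.5,0,0],0,5],[[1.2,0,0],0,5],[[2,0,0],0,5],[[2.8,0,0],0,5],[[3.5,0,0],0,5],[[4,0,0],0,5],[[4,0,0],0,5]]'

```text
time: 3.77
ee_pos: [0.5227, 0.0258, 0.0301]
tcp_rot: [-166.4, 89.9, -176.0]
wrist_force: [-0.0, 0.5, 0.9]
opening: 0.0499
```

Run:
```python
from h import *
from workcell import bot
o=bot.get_obs();print(o['ee_pos'],o['tcp_rot'],o['wrist_force'],o['opening'])
m=bot.camera_model('scene')
s,d=bot.camera('scene');c=cloud(m,d)
k=(np.hypot(c[...,0]-.5236,c[...,1]-.026)<.06)&(c[...,2]>.06)&(c[...,2]<.3)&(s.sum(-1)<150)
q=c[k];i=np.argsort(q[:,2]);print('now',q[i][:20:2])
cv2.imwrite('pics/pin3.png',crop(s,240,150,330,230,8))
```

```text
[0.52274296 0.02583205 0.03009408] [-166.42874733   89.87951436 -175.99588367] [-0.00546424  0.48446798  0.91597878] 0.04990560293233166
now [[0.49703713 0.0338574  0.07765031]
 [0.49949858 0.03767409 0.0831662 ]
 [0.56113207 0.02705169 0.08555496]
 [0.49648056 0.03628955 0.08988255]
 [0.50229029 0.03464106 0.09149288]
 [0.56152253 0.0168933  0.09263885]
 [0.56331501 0.02730667 0.09508207]
 [0.49973212 0.03662114 0.10049822]
 [0.49648388 0.03806324 0.1138704 ]
 [0.5570492  0.033924   0.11874691]]
```

View pics/pin3.png

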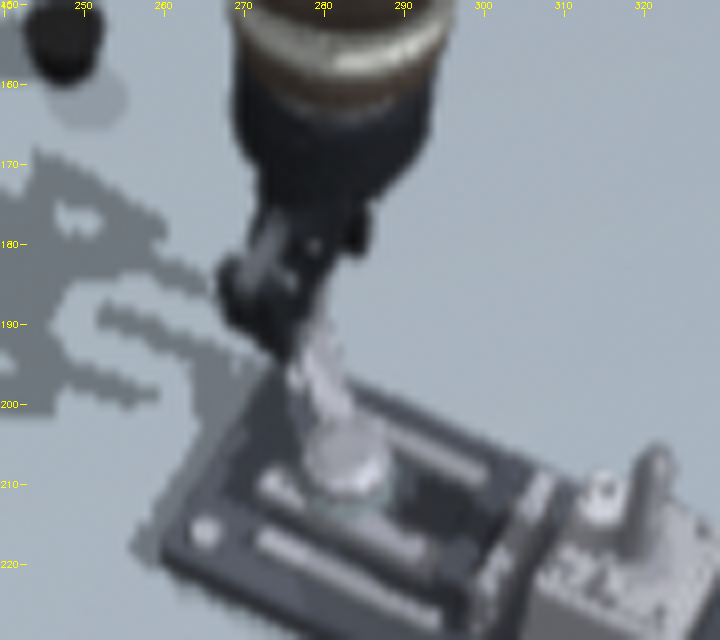

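The open fingertips are now at about z=0.08 on either side of the pin, with the front finger at pixel (275,193). I'm closing.

>>> play_rows --rows '[[[0.3,0,0],0,3],[[0.3,0,0],0,1],[[0.3,0,0],0,1],[[0.3,0,0],0,0.5],[[0.3,0,0],0,0.5],[[0.3,0,0],0,0.5]]' --squeeze 50

```text
time: 4.32
ee_pos: [0.5231, 0.0258, 0.0289]
tcp_rot: [-151.7, 90.0, -161.3]
wrist_force: [-5.5, -1.8, 3.1]
opening: 0.0128
```

The grip stopped at 12.8 mm, which fits the pin. I'm starting the arc in 5° steps. Tool z is the vise x axis and tool y is the vise y axis.

>>> play_rows --rows '[[[0,-0.2,0.2],0,0.5],[[0,-0.42,0.38],0,0.5],[[0,-0.8,0.8],0,0.5],[[0,-1.15,1.25],0,0.5],[[0,-1.45,1.73],0,0.5],[[0,-1.71,2.23],0,0.5],[[0,-1.71,2.23],0,0.5]]' --squeeze 60

```text
time: 4.9
ee_pos: [0.5403, 0.0041, 0.0289]
tcp_rot: [-151.3, 89.7, -160.8]
wrist_force: [-16.0, -6.1, 9.7]
opening: 0.0126
```

Run:
```python
from h import *
from workcell import bot
o=bot.get_obs();print(o['ee_pos'],o['tcp_rot'],o['wrist_force'],o['torque'],o['opening'])
s,d=bot.camera('scene')
cv2.imwrite('pics/pin4.png',crop(s,240,150,340,230,8))
```

```text
[0.54034036 0.00411703 0.02888852] [-151.27811968   89.70069977 -160.84752015] [-15.97753982  -6.07655127   9.66657223] [-1.21497486  3.00536693  0.59139648] 0.012592602845685376
```

View pics/pin4.png

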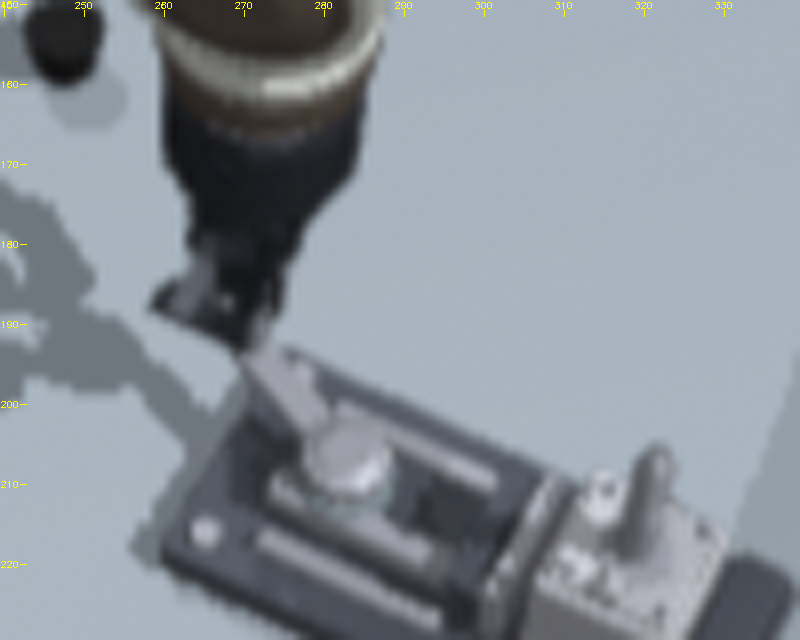

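The crank is turning with it: the arm now points to pixel (271,195). I'm continuing to -65°.

>>> play_rows --rows '[[[0,-0.2,0.5],0,0.5],[[0,-0.39,1.07],0,0.5],[[0,-0.51,1.62],0,0.5],[[0,-0.58,2.18],0,0.5],[[0,-0.61,2.75],0,0.5],[[0,-0.58,3.31],0,0.5],[[0,-0.51,3.88],0,0.5],[[0,-0.39,4.43],0,0.5],[[0,-0.22,4.97],0,0.5],[[0,0,5.49],0,0.5]]'

```text
time: 5.78
ee_pos: [0.5952, -0.0053, 0.0286]
tcp_rot: [-135.3, 89.8, -144.9]
wrist_force: [-16.6, -9.3, 7.3]
opening: 0.0126
```

Run:
```python
from h import *
from workcell import bot
o=bot.get_obs();print(o['ee_pos'],o['tcp_rot'],o['wrist_force'],o['torque'],o['opening'])
s,d=bot.camera('scene')
cv2.imwrite('pics/pin5.png',crop(s,240,150,340,230,8))
```

```text
[ 0.59524741 -0.00531213  0.02855961] [-135.3261849    89.75327316 -144.94424707] [-16.58601856  -9.32971593   7.33231363] [-1.67674567  3.09234223  0.65782669] 0.012604498278807295
```

View pics/pin5.png

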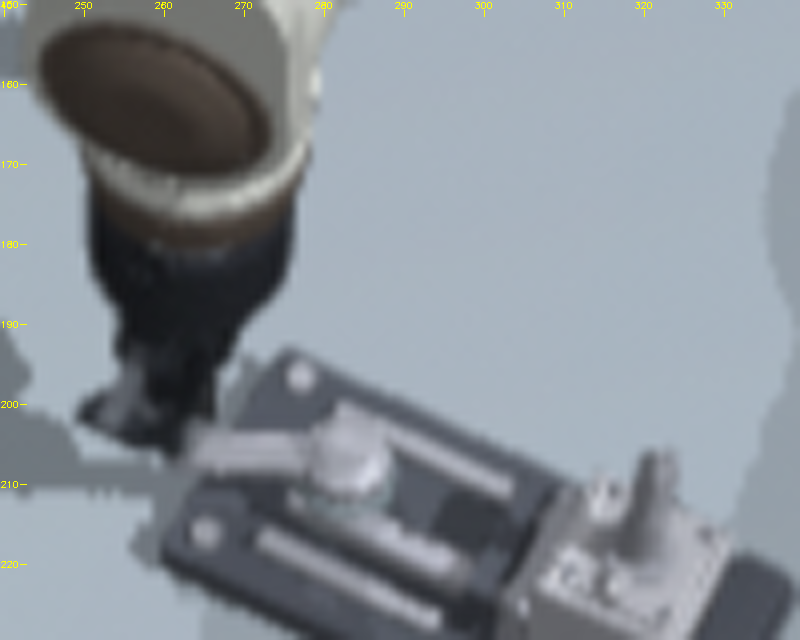

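>>> play_rows --rows '[[[0,0.26,0.5],0,0.5],[[0,0.57,0.98],0,0.5],[[0,0.91,1.43],0,0.5],[[0,1.3,1.85],0,0.5],[[0,1.54,2.08],0,0.5],[[0,1.71,2.23],0,0.5],[[0,1.71,2.23],0,0.5]]'

```text
time: 6.42
ee_pos: [0.6205, 0.0092, 0.0285]
tcp_rot: [-159.5, 89.8, -169.1]
wrist_force: [-7.6, -0.8, 2.4]
opening: 0.0125
```

Run:
```python
from h import *
from workcell import bot
o=bot.get_obs();print(o['ee_pos'],o['tcp_rot'],o['wrist_force'],o['torque'],o['opening'])
r=o['ee_pos'][:2]-[.5797,.0589];print(np.hypot(*r),np.degrees(np.arctan2(r[1],r[0]))+9.6)
s,d=bot.camera('scene')
cv2.imwrite('pics/pin6.png',crop(s,240,150,340,230,8))
```

```text
[0.6204597  0.00916404 0.02845009] [-159.54618135   89.83355043 -169.13025334] [-7.64399146 -0.8409738   2.42228098] [-0.28948398  1.40876631 -0.0611813 ] 0.012485274566144962
0.06430411377387085 -41.06463439269111
```

View pics/pin6.png

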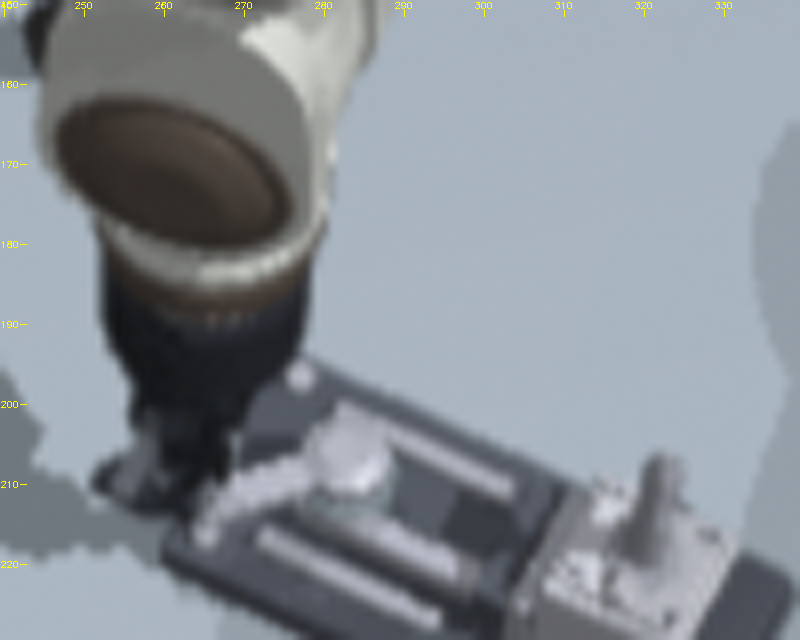

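>>> play_rows --rows '[[[0,0.1,0.09],0,0.5],[[0,0.2,0.17],0,0.5],[[0,0.31,0.25],0,0.5],[[0,0.31,0.25],0,0.5]]'

```text
time: 6.8
ee_pos: [0.6212, 0.0098, 0.0284]
tcp_rot: [-139.9, 89.6, -149.5]
wrist_force: [-19.1, -11.1, 8.1]
opening: 0.0125
```

Run:
```python
from h import *
from workcell import bot
o=bot.get_obs();print(o['ee_pos'],o['tcp_rot'],o['wrist_force'],o['torque'],o['opening'])
r=o['ee_pos'][:2]-[.5797,.0589];print(np.hypot(*r),np.degrees(np.arctan2(r[1],r[0]))+9.6)
```

```text
[0.62122489 0.009823   0.02840128] [-139.87816573   89.55445904 -149.52405958] [-19.09405341 -11.13574876   8.06448827] [-2.10348338  3.45131164  0.15958913] 0.012489967497993054
0.06428738739899506 -40.16486676250033
```

>>> play_rows --rows '[[[0,0.1,0.08],0,0.5],[[0,0.2,0.15],0,0.5],[[0,0.31,0.23],0,0.5],[[0,0.31,0.23],0,0.5],[[0,0.31,0.23],0,0.5]]'

```text
time: 7.22
ee_pos: [0.6211, 0.0097, 0.0283]
tcp_rot: [-136.2, 89.2, -145.9]
wrist_force: [-34.1, -23.3, 15.3]
opening: 0.0123
```

Run:
```python
from h import *
from workcell import bot
o=bot.get_obs();print(o['ee_pos'],o['wrist_force'],o['torque'],o['opening'])
r=o['ee_pos'][:2]-[.5797,.0589];print(np.hypot(*r),np.degrees(np.arctan2(r[1],r[0]))+9.6)
s,d=bot.camera('scene')
cv2.imwrite('pics/pin7.png',crop(s,250,180,350,250,8))
```

```text
[0.62111142 0.00973565 0.02828135] [-34.08307936 -23.27439542  15.26815254] [-4.47295828  6.11112313  0.21605426] 0.01232581843121582
0.06428094362911105 -40.292368997582656
```

View pics/pin7.png

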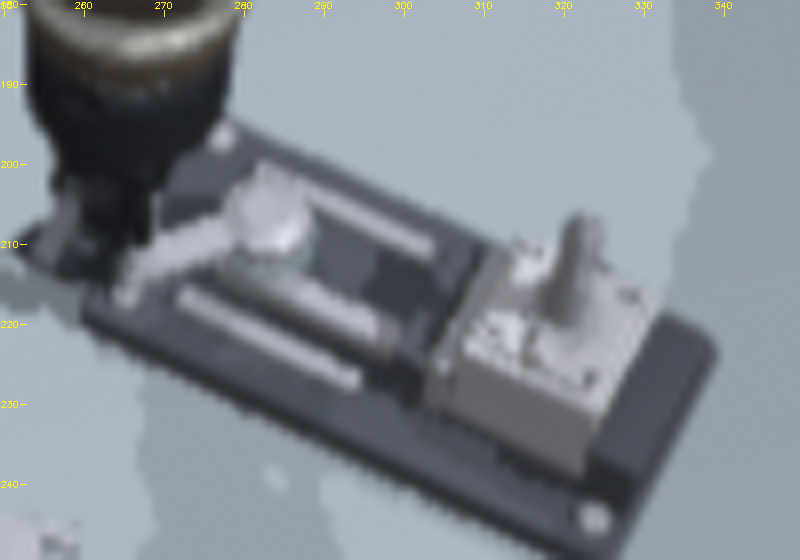

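The crank is at the stop: force rose to 44 N with no further motion. The sliding jaw is against the sensor, and the sensor against the fixed jaw. I'll relax the push, release and go up.

>>> play_rows --rows '[[[0,-0.2,-0.15],0,0.5],[[0,-0.42,-0.32],0,0.5],[[0,-0.42,-0.32],0,5],[[0,-0.42,-0.32],0,5],[[0,-0.42,-0.32],0,5],[[0,-0.42,-0.32],0,5],[[-1.5,-0.42,-0.32],0,5],[[-4,-0.42,-0.32],0,5],[[-7.5,-0.42,-0.32],0,5],[[-11,-0.42,-0.32],0,5],[[-14,-0.42,-0.32],0,5],[[-16,-0.42,-0.32],0,5]]'

```text
time: 8.27
ee_pos: [0.6244, 0.0113, 0.1925]
tcp_rot: [10.8, 89.8, 1.2]
wrist_force: [0.1, -0.3, 0.5]
opening: 0.0499
```

Run:
```python
from h import *
from workcell import bot
o=bot.get_obs();print(o['ee_pos'],o['tcp_rot'],o['wrist_force'],o['opening'])
s,d=bot.camera('scene');t,dt=bot.camera('top')
np.savez('scene1.npz',p=s,d=d);np.savez('top1.npz',p=t,d=dt)
cv2.imwrite('pics/v1.png',np.vstack([crop(s,250,180,345,245,7)[:300],crop(t,145,145,245,205,6.65)[:, :665]]) if 0 else crop(s,250,180,345,250,8))
cv2.imwrite('pics/v1t.png',crop(t,145,140,255,215,7))
```

```text
[0.62440879 0.01128914 0.19247173] [10.77847754 89.76842584  1.22735855] [ 0.09878331 -0.28903929  0.50619427] 0.049940796321788765
```

View pics/v1.png

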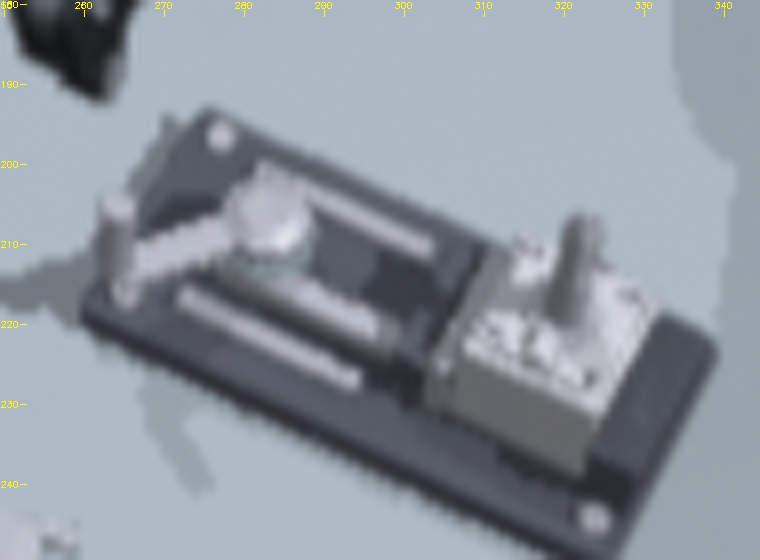

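View pics/v1t.png

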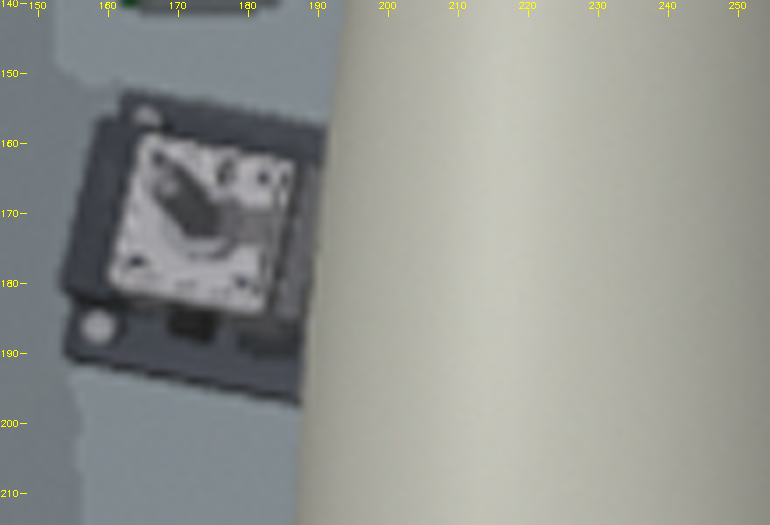

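Run:
```python
from h import *
from workcell import bot
np.set_printoptions(linewidth=220,precision=4,suppress=True)
S=np.load('scene1.npz');T=np.load('top1.npz');ms=bot.camera_model('scene');mt=bot.camera_model('top')
def z(p,u0,v0,u1,v1,s):
    c=p[v0:v1,u0:u1].astype(float);c=np.clip((c-40)*1.4,0,255).astype(np.uint8);return crop(np.pad(c,((0,0),(0,0),(0,0))),0,0,u1-u0,v1-v0,s)
cv2.imwrite('pics/z.png',np.hstack([z(S['p'],310,200,335,225,15),z(T['p'],160,157,185,182,15)]))
g=cv2.cvtColor(S['p'],cv2.COLOR_BGR2GRAY)
for v in range(204,224): print(v,g[v,314:330])
g=cv2.cvtColor(T['p'],cv2.COLOR_BGR2GRAY)
print('top')
for v in range(160,178): print(v,g[v,163:182])
for n,m,D in (('t',mt,T),('s',ms,S)):
    c=cloud(m,D['d']);near=np.hypot(c[...,0]-.6,c[...,1]-.185)<.07
    k=near&(c[...,2]>.144)&(c[...,2]<.17);print(n,'shaft top',k.sum(),c[k].mean(0))
    for a,b in ((.1,.12),(.12,.14)):
        k=near&(c[...,2]>a)&(c[...,2]<b);print(' shaft',a,k.sum(),c[k].mean(0))
    k=near&(c[...,2]>.075)&(c[...,2]<.0845);print('top face',cv2.minAreaRect((c[k][:,:2]*1000).astype(np.float32)))
```

```text
204 [182 183 182 182 182 183 182 182 182 182 183 182 182 182 182 182]
205 [182 182 183 183 182 182 183 181 180 182 182 182 183 182 183 183]
206 [183 182 182 182 183 182 180 167 161 174 176 181 182 183 182 182]
207 [182 183 182 182 182 181 164 132 126 151 153 171 182 183 183 182]
208 [181 183 183 182 182 178 137 105 116 140 150 167 181 183 182 182]
209 [167 183 182 181 184 176 121  98 115 145 149 159 180 182 182 182]
210 [150 157 184 179 194 176 110  93 109 142 142 163 181 182 183 182]
211 [162 162 173 157 200 179 105  91 108 134 138 171 181 182 183 183]
212 [160 199 194 184 203 156  98  92 114 131 129 158 178 182 182 183]
213 [174 211 211 207 202 130  91  95 123 134 145 144 162 181 182 182]
214 [192 207 205 179 166 109  90  99 132 145 178 181 188 189 182 184]
215 [170 174 169 140 124  90  89 105 138 151 188 206 208 200 195 188]
216 [143 143 135 123 102  86  90 105 130 150 191 209 207 181 170 164]
217 [139 135 127 119  95  86  91 106 124 149 189 208 209 190 169 155]
218 [143 128 127 120  92  87  94 110 129 161 184 201 209 207 198 192]
219 [182 137 153 131 105  92  98 114 132 164 183 1
[... 1521 characters left out ...]
107 108 109]
175 [162 167 165 164 163 161 151 142 141 142 144 144 139 115  98 114 146 147 140]
176 [140 120 140 166 165 164 163 153 142 122 131 124 106  97 112 152 167 168 152]
177 [103  66 102 144 166 164 165 164 157 146 150 146 139 145 151 166 166 170 156]
t shaft top 27 [0.5968 0.1798 0.1487]
 shaft 0.1 12 [0.5929 0.1782 0.1095]
 shaft 0.12 14 [0.5935 0.177  0.1296]
top face ((597.452392578125, 180.55584716796875), (58.64979934692383, 58.673316955566406), 80.88505554199219)
s shaft top 18 [0.5979 0.1838 0.1503]
 shaft 0.1 21 [0.6008 0.1848 0.1118]
 shaft 0.12 15 [0.6005 0.1841 0.1309]
top face ((597.80859375, 184.17965698242188), (59.769569396972656, 60.37314987182617), 79.74790954589844)
```

View pics/z.png

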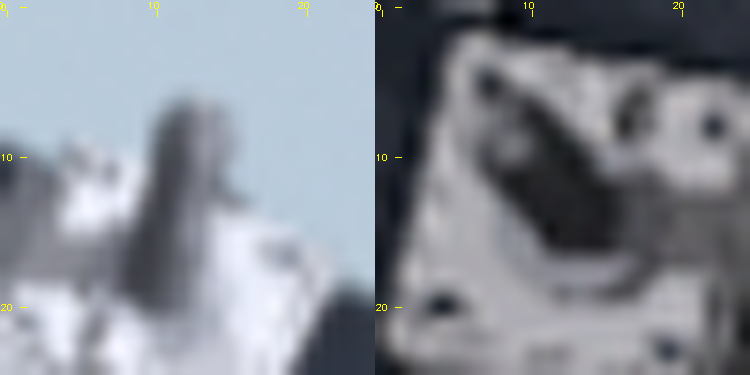

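The jaw is closed on the sensor, which sits against the fixed jaw, and the crank is at its end. The shaft is at about (0.598,0.182). The bright plateau on its upper right, at scene (323-325, 207-212), is the flat, facing about 45° world. I'm going above the shaft with the jaws along 45°.

>>> play_rows --rows '[[[0,0.8,-0.3],-4,5],[[0,2.5,-0.9],-10,5],[[0,4.8,-1.6],-17,5],[[0,7.2,-2.4],-24,5],[[0,9.6,-3.2],-31,5],[[0,12,-4],-38,5],[[0,14.2,-4.7],-45,5],[[0,15.8,-5.25],-51,5],[[0,16.4,-5.45],-54.6,5],[[2,16.4,-5.45],-54.6,5],[[4,16.4,-5.45],-54.6,5],[[5,16.4,-5.45],-54.6,5]]'

```text
time: 9.37
ee_pos: [0.5963, 0.1821, 0.1354]
tcp_rot: [152.8, 89.8, -162.1]
wrist_force: [0.2, -0.1, -0.5]
opening: 0.0501
```

Run:
```python
from h import *
from workcell import bot
np.set_printoptions(precision=4,suppress=True)
o=bot.get_obs();print(o['ee_pos'],o['tcp_rot'],o['wrist_force'],o['opening'],o['q'])
Rm=R.from_euler('xyz',o['tcp_rot'],degrees=True).as_matrix();print(np.degrees(np.arctan2(Rm[1,2],Rm[0,2])))
m=bot.camera_model('scene')
s,d=bot.camera('scene')
print(proj(m,[.5977,.1822,.151]),proj(m,o['ee_pos']+[0,0,.047]))
cv2.imwrite('pics/sh1.png',crop(s,280,140,360,220,7))
```

```text
[0.5963 0.1821 0.1354] [ 152.8164   89.8246 -162.107 ] [ 0.2149 -0.1073 -0.5164] 0.05011589725787808 [16.9819 14.6346 14.7173 90.2581 -0.0028 61.9053]
45.076692245634646
[[322.2543 207.5463]] [[323.7756 201.7259]]
```

View pics/sh1.png

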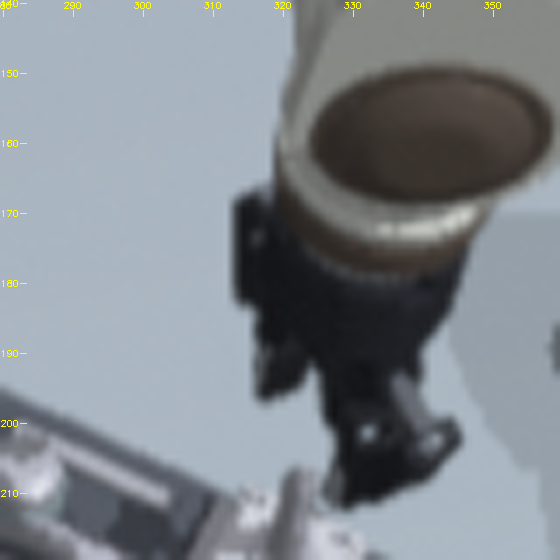

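>>> play_rows --rows '[[[1,0,0],0,5],[[2.5,0,0],0,5],[[4,0,0],0,5],[[5.2,0,0],0,5],[[5.8,0,0],0,5],[[5.9,0,0],0,3],[[5.9,0,0],0,0.5],[[5.9,0,0],0,0.5],[[5.9,0,0],0,0.5],[[5.9,0,0],0,0.5],[[5.9,0,0],0,0.5]]' --squeeze 40

```text
time: 10.33
ee_pos: [0.5967, 0.1811, 0.0808]
tcp_rot: [-145.7, 89.9, -100.7]
wrist_force: [-5.1, -4.9, 1.9]
opening: 0.0125
```

Run:
```python
from h import *
from workcell import bot
np.set_printoptions(precision=4,suppress=True)
o=bot.get_obs();print(o['ee_pos'],o['tcp_rot'],o['wrist_force'],o['torque'],o['opening'])
Rm=R.from_euler('xyz',o['tcp_rot'],degrees=True).as_matrix();print(np.degrees(np.arctan2(Rm[1,2],Rm[0,2])))
s,d=bot.camera('scene')
cv2.imwrite('pics/sh2.png',crop(s,280,150,360,240,7))
```

```text
[0.5967 0.1811 0.0808] [-145.7417   89.935  -100.7312] [-5.1253 -4.8575  1.8983] [-0.8381  0.9506  0.0845] 0.012548398691524574
45.01049393370735
```

View pics/sh2.png

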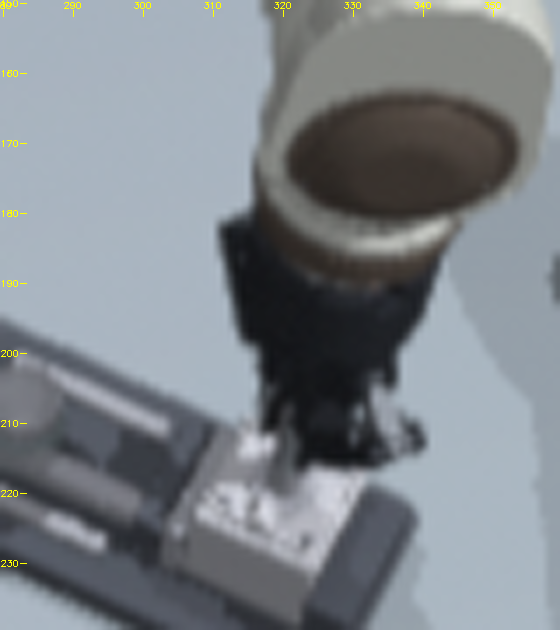

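>>> play_rows --rows '[[[0,0,0],0,2.5],[[0,0,0],0,2.5],[[0,0,0],5,2.5],[[0,0,0],10,2.5],[[0,0,0],10,0.5],[[0,0,0],10,0.5],[[0,0,0],10,0.5],[[0,0,0],10,0.5]]' --squeeze 40

```text
time: 11.05
ee_pos: [0.5966, 0.1814, 0.0805]
tcp_rot: [-162.9, 90.0, -127.7]
wrist_force: [-5.4, -4.0, 3.8]
opening: 0.0135
```

>>> play_rows --rows '[[[0,0,0],0,2.5],[[0,0,0],0,2.5],[[0,0,0],-7,2.5],[[0,0,0],-14,2.5],[[0,0,0],-20,2.5],[[0,0,0],-20,0.5],[[0,0,0],-20,0.5],[[0,0,0],-20,0.5],[[0,0,0],-20,0.5]]' --squeeze 40

```text
time: 11.8
ee_pos: [0.5967, 0.1809, 0.08]
tcp_rot: [-167.6, 89.9, -112.7]
wrist_force: [-4.4, -4.9, 3.6]
opening: 0.0118
```

>>> play_rows --rows '[[[0,0,0],0,2.5],[[0,0,0],0,2.5],[[0,0,0],-5,2.5],[[0,0,0],-10,2.5],[[0,0,0],-10,0.5],[[0,0,0],-10,0.5],[[0,0,0],-10,0.5],[[0,0,0],-10,0.5]]' --squeeze 40

```text
time: 12.47
ee_pos: [0.5969, 0.1811, 0.0799]
tcp_rot: [-166.4, 89.9, -101.7]
wrist_force: [-2.9, -4.7, 2.4]
opening: 0.0122
```

Regripping at different yaws gives openings of 13.5 mm at 35°, 12.55 at 45°, 11.8 at 55° and 12.2 at 65°. So the flat faces about 57°. I'll regrip there with more squeeze.

>>> play_rows --rows '[[[0,0,0],0,2.5],[[0,0,0],0,2.5],[[0,0,0],4,2.5],[[0,0,0],8,2.5],[[0,0,0],8,0.5],[[0,0,0],8,0.5],[[0,0,0],8,0.5],[[0,0,0],8,0.5],[[0,0,0],8,0.5]]' --squeeze 60

```text
time: 13.22
ee_pos: [0.5965, 0.181, 0.0799]
tcp_rot: [178.8, 89.9, -124.1]
wrist_force: [-3.9, -5.3, 3.5]
opening: 0.0112
```

Run:
```python
from h import *
from workcell import bot
np.set_printoptions(precision=4,suppress=True)
o=bot.get_obs();print(o['ee_pos'],o['tcp_rot'],o['wrist_force'],o['torque'],o['opening'])
Rm=R.from_euler('xyz',o['tcp_rot'],degrees=True).as_matrix();print(np.degrees(np.arctan2(Rm[1,2],Rm[0,2])))
```

```text
[0.5965 0.181  0.0799] [ 178.7559   89.9021 -124.1471] [-3.9313 -5.2712  3.4723] [-1.067  0.868  0.011] 0.011197065896935567
57.0969440419743
```

The opening is 11.2 mm at 60 N. The 14 mm pin read 12.5, so this is about 12.7–13 mm and the pads are on the flat. I'm turning it clockwise to the lug at -9.6°.

>>> play_rows --rows '[[[0,0,0],4,0.5],[[0,0,0],10,0.5],[[0,0,0],17,0.5],[[0,0,0],24,0.5],[[0,0,0],31,0.5],[[0,0,0],38,0.5],[[0,0,0],45,0.5],[[0,0,0],52,0.5],[[0,0,0],58,0.5],[[0,0,0],63,0.5],[[0,0,0],66.6,0.5],[[0,0,0],66.6,0.5]]'

```text
time: 14.22
ee_pos: [0.5949, 0.1818, 0.0799]
tcp_rot: [-167.9, 89.8, -177.6]
wrist_force: [-12.7, -2.1, 6.7]
opening: 0.0115
```

Run:
```python
from h import *
from workcell import bot
np.set_printoptions(precision=4,suppress=True)
o=bot.get_obs();print(o['ee_pos'],o['tcp_rot'],o['wrist_force'],o['torque'],o['opening'])
Rm=R.from_euler('xyz',o['tcp_rot'],degrees=True).as_matrix();print(np.degrees(np.arctan2(Rm[1,2],Rm[0,2])))
```

```text
[0.5949 0.1818 0.0799] [-167.9239   89.7803 -177.6128] [-12.709   -2.067    6.7292] [-0.3656  2.5266 -0.069 ] 0.011532801047593888
-9.688983794312499
```

>>> play_rows --rows '[[[0,0,0],0,2.5],[[0,0,-0.1],0,2.5],[[0,0,-0.2],0,2.5],[[0,0,-0.2],0,2.5],[[0,0,-0.2],0,0.5],[[0,0,-0.2],0,0.5],[[0,0,-0.2],0,0.5],[[0,0,-0.2],0,0.5],[[0,0,-0.2],0,0.5]]' --squeeze 80

```text
time: 14.97
ee_pos: [0.595, 0.1823, 0.0799]
tcp_rot: [126.3, 90.0, 116.8]
wrist_force: [-3.6, 0.6, 4.3]
opening: 0.0108
```

Run:
```python
from h import *
from workcell import bot
np.set_printoptions(precision=4,suppress=True)
o=bot.get_obs();print(o['ee_pos'],o['tcp_rot'],o['wrist_force'],o['torque'],o['opening'])
Rm=R.from_euler('xyz',o['tcp_rot'],degrees=True).as_matrix();print(np.degrees(np.arctan2(Rm[1,2],Rm[0,2])))
```

```text
[0.595  0.1823 0.0799] [126.3357  89.9816 116.7804] [-3.5668  0.5604  4.2564] [0.1737 0.9691 0.024 ] 0.010845264083238325
-9.555270462300635
```

The regrip at the lug orientation reads 10.85 mm at 80 N, so the flat is in line with the pads at -9.6°. I'll release, rise and move off toward the collar.

>>> play_rows --rows '[[[0,0,0],0,4],[[0,0,0],0,4],[[0,0,0],0,5],[[-1,0,0],0,5.5],[[-3,0,0],0,5.5],[[-6,0,0],0,5.5],[[-9,-0.5,0],-4,5.5],[[-10,-3,-0.3],-10,5.5],[[-10,-6,-0.6],-17,5.5],[[-10,-9.5,-0.9],-24,5.5],[[-10,-13,-1.3],-31,5.5],[[-10,-16.5,-1.6],-38,5.5]]'

```text
time: 15.97
ee_pos: [0.5515, 0.0208, 0.1806]
tcp_rot: [-35.1, 89.9, -6.3]
wrist_force: [0.7, -0.3, 0.3]
opening: 0.0551
```

>>> play_rows --rows '[[[0,0,0],0,5.5],[[0,0,0],0,5.5]]'

```text
time: 16.13
ee_pos: [0.5519, 0.0205, 0.1809]
tcp_rot: [-27.9, 89.9, 0.4]
wrist_force: [0.2, -0.0, 0.3]
opening: 0.0551
```

Run:
```python
from h import *
from workcell import bot
np.set_printoptions(precision=4,suppress=True,linewidth=200)
o=bot.get_obs();print(o['time'],o['ee_pos'],o['tcp_rot'],o['wrist_force'],o['opening'])
Rm=R.from_euler('xyz',o['tcp_rot'],degrees=True).as_matrix();print(np.degrees(np.arctan2(Rm[1,2],Rm[0,2])))
s,d=bot.camera('scene');t,dt=bot.camera('top')
np.savez('scene2.npz',p=s,d=d);np.savez('top2.npz',p=t,d=dt)
cv2.imwrite('pics/v2.png',np.vstack([crop(s,265,190,355,250,8),])); 
cv2.imwrite('pics/v2t.png',t)
g=cv2.cvtColor(s,cv2.COLOR_BGR2GRAY)
for v in range(205,224): print(v,g[v,314:330])
```

```text
16.1333 [0.5519 0.0205 0.1809] [-27.8841  89.9098   0.3592] [ 0.1849 -0.0335  0.3358] 0.05512193281307047
28.243281597766355
205 [180 180 181 180 181 180 180 179 178 178 179 181 181 180 179 180]
206 [180 181 180 180 180 180 178 165 159 156 173 177 180 180 180 180]
207 [180 180 180 180 180 178 163 138 152 161 174 158 178 180 180 180]
208 [179 181 181 180 180 176 137 131 157 162 165 155 177 180 180 180]
209 [164 180 180 177 181 175 122 117 137 139 149 156 178 180 180 180]
210 [148 155 181 173 191 173 112  97 105 112 133 156 178 180 180 180]
211 [160 159 170 152 197 176 107  91  92  96 126 159 178 180 180 180]
212 [160 197 192 182 201 155 101  91  90  95 127 153 176 180 180 180]
213 [172 209 209 205 199 131  94  90  91 100 138 141 160 179 180 180]
214 [190 205 203 177 165 118  98  94  93 115 166 178 187 187 180 181]
215 [167 171 166 138 123 101 120 119 106 132 182 203 207 198 193 187]
216 [142 142 134 121 101  89 110 117 118 142 188 207 205 178 169 173]
217 [137 134 125 118  94  86  93 106 123 147 186 205 206 187 168 162]
218 [142 127 126 119  91  87  92 110 128 159 183 199 206 205 196 192]
219 [179 137 151 130 104  91  96 113 132 162 181 192 206 208 206 195]
220 [205 177 156 162 156 116 107 119 136 159 173 195 207 209 211 187]
221 [206 171 141 188 192 165 144 146 150 161 167 199 207 208 200 187]
222 [203 151 141 206 208 193 164 159 154 166 173 190 206 212 202 192]
223 [204 151 160 207 210 190 162 159 167 177 180 185 202 199 204 176]
```

View pics/v2.png

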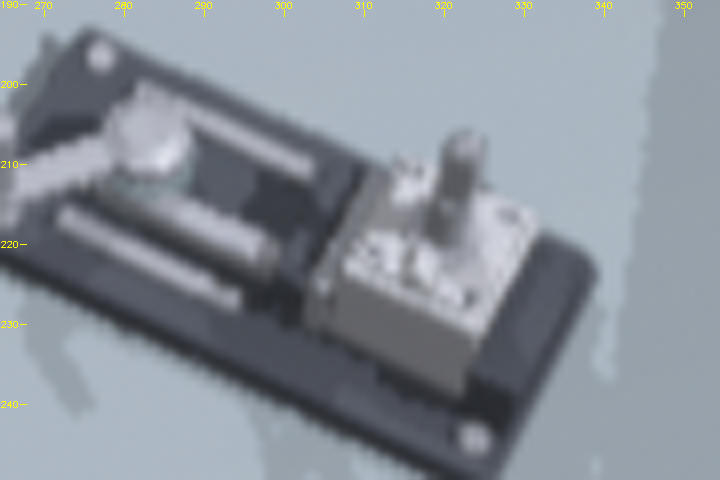

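View pics/v2t.png

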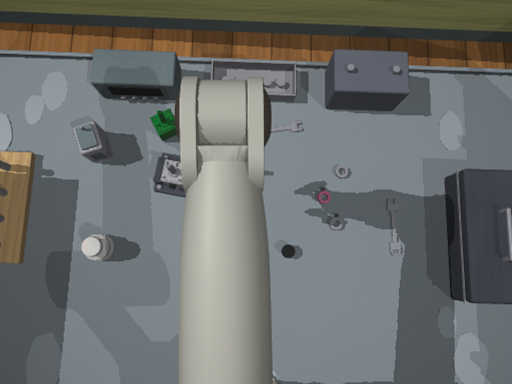

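The flat now shows as a dark centred plateau at scene (320-323, 210-214), with its ledge at (321,215). It faces the lug side. I'm moving above the collar.

>>> play_rows --rows '[[[0,-1,-0.9],-3,5.5],[[0,-3.2,-3],-8,5.5],[[0,-6,-5.6],-14,5.5],[[0,-8.8,-8.3],-21,5.5],[[0,-11.6,-11],-28,5.5],[[0,-14.4,-13.7],-35,5.5],[[0,-17.2,-16.3],-42,5.5],[[0,-19.6,-18.6],-47,5.5],[[2,-20.9,-19.8],-50.7,5.5],[[5,-20.9,-19.8],-50.7,5.5],[[8,-20.9,-19.8],-50.7,5.5],[[10,-20.9,-19.8],-50.7,5.5]]'

```text
time: 17.23
ee_pos: [0.4772, -0.2552, 0.0769]
tcp_rot: [68.5, 89.9, 147.6]
wrist_force: [-0.3, -0.1, 0.3]
opening: 0.0547
```

>>> play_rows --rows '[[[3,0,0],0,5.5],[[5,0,0],0,5.5],[[6,0,0],0,5.5],[[6,0,0],0,5.5],[[6,0,0],0,5.5]]'

```text
time: 17.65
ee_pos: [0.4779, -0.2555, 0.0202]
tcp_rot: [61.9, 90.0, 141.1]
wrist_force: [0.1, 0.8, 0.4]
opening: 0.055
```

Run:
```python
from h import *
from workcell import bot
np.set_printoptions(precision=4,suppress=True,linewidth=200)
o=bot.get_obs();print(o['time'],o['ee_pos'],o['tcp_rot'],o['wrist_force'],o['opening'])
Rm=R.from_euler('xyz',o['tcp_rot'],degrees=True).as_matrix();print(np.degrees(np.arctan2(Rm[1,2],Rm[0,2])))
m=bot.camera_model('scene')
s,d=bot.camera('scene');c=cloud(m,d)
k=(np.hypot(c[...,0]-o['ee_pos'][0],c[...,1]-o['ee_pos'][1])<.06)&(c[...,2]>.025)&(c[...,2]<.3)&(s.sum(-1)<150)
q=c[k];i=np.argsort(q[:,2]);v,u=np.nonzero(k);print(np.c_[q[i][:24],u[i][:24],v[i][:24]])
cv2.imwrite('pics/c1.png',crop(s,160,100,240,190,7))
```

```text
17.65 [ 0.4779 -0.2555  0.0202] [ 61.9467  89.9968 141.1043] [0.0915 0.7614 0.4002] 0.05503825863530181
79.15759927995423
[[  0.4665  -0.2827   0.0696 197.     148.    ]
 [  0.4767  -0.2818   0.0714 196.     150.    ]
 [  0.4732  -0.2794   0.0738 197.     149.    ]
 [  0.4795  -0.2144   0.0775 214.     155.    ]
 [  0.4774  -0.2808   0.0783 196.     149.    ]
 [  0.4791  -0.2836   0.0792 195.     149.    ]
 [  0.4693  -0.2805   0.0796 197.     147.    ]
 [  0.4884  -0.2215   0.08   211.     156.    ]
 [  0.4913  -0.2166   0.0803 212.     157.    ]
 [  0.4841  -0.2812   0.081  195.     150.    ]
 [  0.4668  -0.2813   0.0817 197.     146.    ]
 [  0.4773  -0.2802   0.0841 196.     148.    ]
 [  0.4787  -0.2832   0.0844 195.     148.    ]
 [  0.4893  -0.2135   0.0849 213.     156.    ]
 [  0.4864  -0.2146   0.0863 213.     155.    ]
 [  0.4919  -0.2159   0.087  212.     156.    ]
 [  0.477   -0.2836   0.0877 195.     147.    ]
 [  0.4822  -0.285    0.088  194.     148.    ]
 [  0.49    -0.2201   0.0883 211.     155.    ]
 [  0.4679  -0.2801   0.0892 197.     145.    ]
 [  0.4769  -0.2798   0.0893 196.     147.    ]
 [  0.4902  -0.2164   0.0903 212.     155.    ]
 [  0.4749  -0.2804   0.0921 196.     146.    ]
 [  0.4714  -0.2818   0.0927 196.     145.    ]]
```

View pics/c1.png

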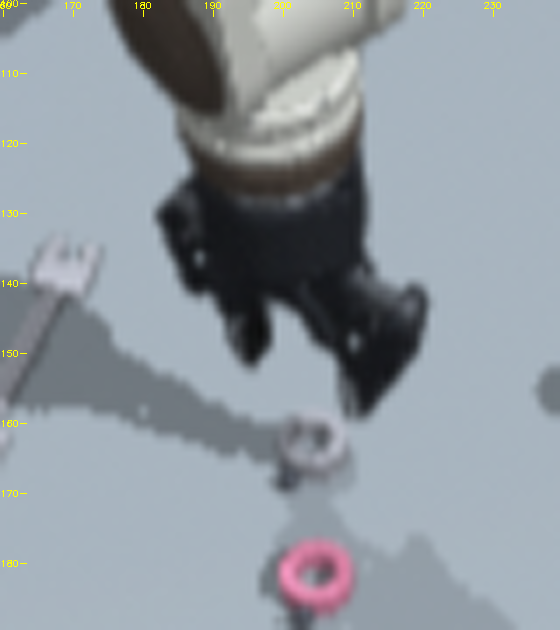

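>>> play_rows --rows '[[[1,0,0],0,5.5],[[2.5,0,0],0,5.5],[[4,0,0],0,5.5],[[4.8,0,0],0,5.5],[[5,0,0],0,5.5],[[5,0,0],0,5.5]]'

```text
time: 18.2
ee_pos: [0.4773, -0.2559, -0.0303]
tcp_rot: [67.8, 90.0, 147.0]
wrist_force: [0.8, 0.5, -0.1]
opening: 0.0551
```

Run:
```python
from h import *
from workcell import bot
np.set_printoptions(precision=4,suppress=True,linewidth=200)
o=bot.get_obs();print(o['time'],o['ee_pos'],o['tcp_rot'],o['wrist_force'],o['opening'])
m=bot.camera_model('scene')
s,d=bot.camera('scene');c=cloud(m,d)
k=(np.hypot(c[...,0]-o['ee_pos'][0],c[...,1]-o['ee_pos'][1])<.06)&(c[...,2]>.005)&(c[...,2]<.3)&(s.sum(-1)<150)
q=c[k];i=np.argsort(q[:,2]);v,u=np.nonzero(k);print(np.c_[q[i][:24],u[i][:24],v[i][:24]])
cv2.imwrite('pics/c2.png',crop(s,170,120,230,190,9))
```

```text
18.2 [ 0.4773 -0.2559 -0.0303] [ 67.8322  89.987  146.9591] [ 0.842   0.455  -0.0656] 0.05510063612463085
[[  0.4627  -0.2821   0.0187 199.     156.    ]
 [  0.4725  -0.2816   0.0198 198.     158.    ]
 [  0.479   -0.2863   0.0201 196.     159.    ]
 [  0.4757  -0.2837   0.023  197.     158.    ]
 [  0.4811  -0.2811   0.0253 197.     159.    ]
 [  0.473   -0.2807   0.0268 198.     157.    ]
 [  0.481   -0.2845   0.0295 196.     158.    ]
 [  0.471   -0.2812   0.0299 198.     156.    ]
 [  0.4911  -0.2204   0.0318 212.     165.    ]
 [  0.4899  -0.2171   0.0318 213.     165.    ]
 [  0.4777  -0.2818   0.0323 197.     157.    ]
 [  0.4748  -0.2829   0.0341 197.     156.    ]
 [  0.4774  -0.2853   0.0362 196.     156.    ]
 [  0.4877  -0.214    0.0362 214.     164.    ]
 [  0.4818  -0.2833   0.037  196.     157.    ]
 [  0.4716  -0.2802   0.0371 198.     155.    ]
 [  0.4848  -0.2151   0.0378 214.     163.    ]
 [  0.4918  -0.2195   0.0391 212.     164.    ]
 [  0.4746  -0.2824   0.0398 197.     155.    ]
 [  0.4924  -0.2154   0.0418 213.     164.    ]
 [  0.4775  -0.2845   0.0426 196.     155.    ]
 [  0.4713  -0.2797   0.0427 198.     154.    ]
 [  0.4895  -0.2165   0.0433 213.     163.    ]
 [  0.4683  -0.2809   0.0442 198.     153.    ]]
```

View pics/c2.png

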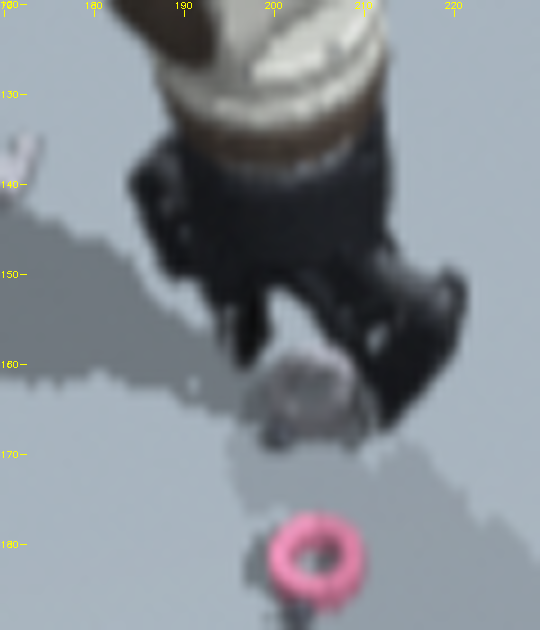

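>>> play_rows --rows '[[[0.1,0,0],0,4.6],[[0.3,0,0],0,4.6],[[0.6,0,0],0,4.6],[[0.9,0,0],0,4.6],[[1.0,0,0],0,4.6],[[1.1,0,0],0,4.6],[[1.1,0,0],0,4.6]]'

```text
time: 18.83
ee_pos: [0.4772, -0.2559, -0.0409]
tcp_rot: [76.5, 90.0, 155.6]
wrist_force: [-3.4, 1.3, 4.6]
opening: 0.0461
```

Run:
```python
from h import *
from workcell import bot
np.set_printoptions(precision=4,suppress=True,linewidth=200)
o=bot.get_obs();print(o['time'],o['ee_pos'],o['tcp_rot'],o['wrist_force'],o['opening'])
m=bot.camera_model('scene')
s,d=bot.camera('scene')
cv2.imwrite('pics/c3.png',crop(s,170,120,230,190,9))
```

```text
18.8333 [ 0.4772 -0.2559 -0.0409] [ 76.4943  89.9896 155.6237] [-3.3624  1.2733  4.607 ] 0.046053890976740994
```

View pics/c3.png

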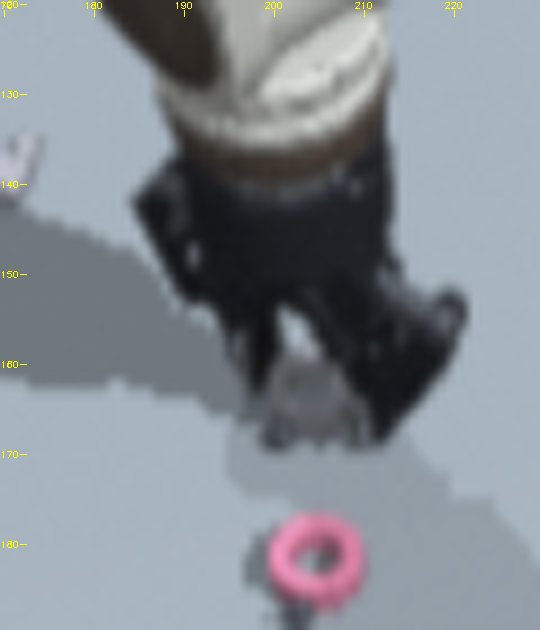

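A force of 4.6 N upward means the tips are just touching the shelf. I'll lift 4 mm and close on the collar.

>>> play_rows --rows '[[[-0.2,0,0],0,4.6],[[-0.4,0,0],0,4.6],[[-0.4,0,0],0,3],[[-0.4,0,0],0,3],[[-0.4,0,0],0,3],[[-0.4,0,0],0,3],[[-0.4,0,0],0,3]]' --squeeze 50

```text
time: 19.47
ee_pos: [0.4778, -0.2562, -0.0366]
tcp_rot: [-110.9, 89.9, -31.7]
wrist_force: [-0.4, 0.1, 5.8]
opening: 0.0333
```

Run:
```python
from h import *
from workcell import bot
np.set_printoptions(precision=4,suppress=True,linewidth=200)
o=bot.get_obs();print(o['time'],o['ee_pos'],o['tcp_rot'],o['wrist_force'],o['torque'],o['opening'])
Rm=R.from_euler('xyz',o['tcp_rot'],degrees=True).as_matrix();print(np.degrees(np.arctan2(Rm[1,2],Rm[0,2])))
```

```text
19.4667 [ 0.4778 -0.2562 -0.0366] [-110.8578   89.9301  -31.7297] [-0.3722  0.0527  5.8277] [0.083  0.1816 0.0516] 0.03329517143895359
79.12802344040718
```

Opening is 33.3 mm, so the collar is held. I'm lifting and inspecting it.

>>> play_rows --rows '[[[-0.5,0,0],0,3],[[-2,0,0],0,3],[[-5,0,0],0,3],[[-8,0,0],0,3],[[-11,0,0],0,3],[[-14,0,0],0,3],[[-17,0,0],0,3],[[-19,0,0],0,3],[[-20,0,0],0,3],[[-20,0,0],0,3],[[-20,0,0],0,3]]'

```text
time: 20.38
ee_pos: [0.4773, -0.2559, 0.1619]
tcp_rot: [71.5, 90.0, 150.7]
wrist_force: [0.1, -0.2, -1.1]
opening: 0.0332
```

Run:
```python
from h import *
from workcell import bot
np.set_printoptions(precision=4,suppress=True,linewidth=200)
o=bot.get_obs();print(o['time'],o['ee_pos'],o['tcp_rot'],o['wrist_force'],o['torque'],o['opening'])
Rm=R.from_euler('xyz',o['tcp_rot'],degrees=True).as_matrix();print(np.degrees(np.arctan2(Rm[1,2],Rm[0,2])))
s,d=bot.camera('scene');t,dt=bot.camera('top')
np.savez('scene3.npz',p=s,d=d);np.savez('top3.npz',p=t,d=dt)
m=bot.camera_model('scene');print(proj(m,o['ee_pos']+[0,0,.048]))
cv2.imwrite('pics/d1.png',crop(s,150,60,230,140,8));cv2.imwrite('pics/d1t.png',t)
```

```text
20.3833 [ 0.4773 -0.2559  0.1619] [ 71.5221  89.9647 150.6539] [ 0.1275 -0.1842 -1.0766] [ 0.018  -0.0021 -0.0243] 0.03323379608151666
79.13178561074031
[[199.1717 125.7591]]
```

View pics/d1.png

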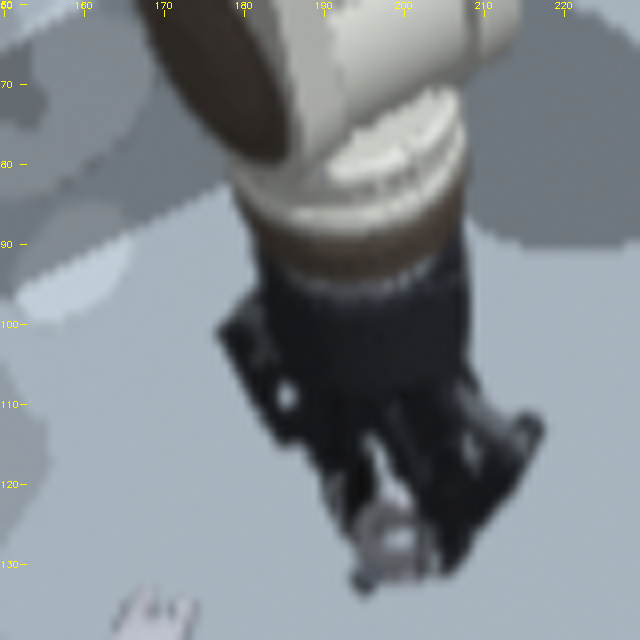

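View pics/d1t.png

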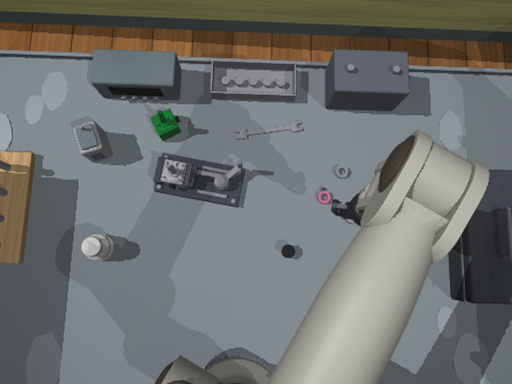

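Run:
```python
from h import *
from workcell import bot
np.set_printoptions(precision=4,suppress=True,linewidth=220)
S=np.load('scene3.npz');m=bot.camera_model('scene');c=cloud(m,S['d']);g=S['p'].astype(int).sum(-1)
cv2.imwrite('pics/d2.png',crop(S['p'],188,112,212,140,22))
tcp=np.array([.4773,-.2559,.1619])
for v in range(117,136): print(v,[f"{int(1000*(c[v,u,2])):4d}" for u in range(190,208)],g[v,190:208])
e=np.array([np.cos(np.radians(-10.9)),np.sin(np.radians(-10.9)),0]);f=np.array([-e[1],e[0],0])
C=tcp+[0,0,.0446]
print('pred centre top',proj(m,C+[0,0,.008]),'bot',proj(m,C-[0,0,.008]),'screwhead',proj(m,C+e*.0245),'tip',proj(m,C+e*.028))
for a in range(0,360,45): print(a,proj(m,C+.018*(e*np.cos(np.radians(a))+f*np.sin(np.radians(a)))+[0,0,.008]),proj(m,C+.010*(e*np.cos(np.radians(a))+f*np.sin(np.radians(a)))+[0,0,.008]))
```

```text
117 [' 250', ' 249', ' 246', ' 241', ' 242', ' 237', ' 234', '   0', ' 276', ' 279', ' 278', ' 279', ' 275', ' 272', ' 271', ' 268', ' 256', ' 255'] [ 80  72  62  68  69  95 203 470 287 115  78 102 102  98  73  64  70 103]
118 [' 248', ' 247', ' 241', ' 237', ' 239', ' 235', ' 229', '   0', '   1', ' 273', ' 277', ' 273', ' 273', ' 270', ' 264', ' 248', ' 255', ' 252'] [123  82  89  71  64  60 168 427 331 140  76  97 111 108  74  69  70  81]
119 [' 233', ' 241', ' 236', ' 237', ' 234', ' 228', ' 224', '  -1', '   4', ' 268', ' 268', ' 278', ' 272', ' 264', ' 264', ' 245', ' 250', ' 255'] [195 158 181  89  57  54 130 353 431 227 118  92 112 109  76  70  77  77]
120 [' 225', ' 235', ' 240', ' 237', ' 230', ' 223', ' 220', '   4', '   0', '   0', '  -1', ' 267', ' 268', ' 265', ' 260', ' 254', ' 251', ' 256'] [257 228 194  88  55  51 115 327 498 428 285 122 100  90  70  75  76  78]
121 [' 220', ' 229', ' 235', ' 230', ' 224', ' 221', ' 215', ' 211', ' 214', ' 214', ' 215', ' 253', ' 260', ' 260', ' 258', ' 256', ' 254', ' 250'] [315 242 180  81  58  52 128 343 504 518 453 200  91  75  7
[... 2938 characters left out ...]
-4', '   2', '   2', '   0', '  -3', '   1', '   3', '  -1', '  -4', '   3', '   6', '   1', '  -1', '   3', '   1', '   0'] [536 535 535 537 526 497 525 536 537 536 537 536 537 536 537 538 537 536]
pred centre top [[199.0385 124.8021]] bot [[199.513  128.0933]] screwhead [[194.8536 131.6944]] tip [[194.2159 132.4497]]
0 [[195.779  128.6512]] [[197.2324 126.9348]]
45 [[200.1456 129.147 ]] [[199.6518 127.209 ]]
90 [[203.8499 127.088 ]] [[201.7076 126.0702]]
135 [[204.71   123.7097]] [[202.192  124.1947]]
180 [[202.2595 120.9984]] [[200.8326 122.6834]]
225 [[197.9456 120.5133]] [[198.4296 122.4126]]
270 [[194.2584 122.5311]] [[196.379  123.5386]]
315 [[193.3456 125.8986]] [[195.8784 125.4108]]
```

View pics/d2.png

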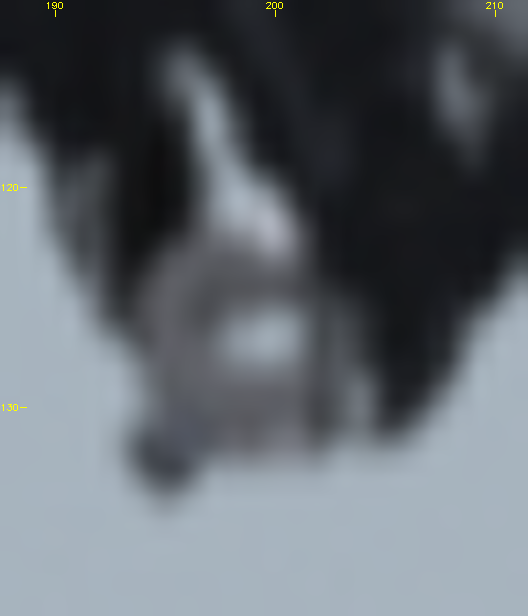

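The collar is held as predicted:
- Its top is at about 0.214.
- The screw is at (195,132), against a predicted (194.9,131.7).
- The bore is at (199.5,126.5).

So the collar centre equals the TCP in xy, at TCP z + 0.0446. From the two shaft grips the shaft axis is about (0.5967,0.1825). I'm carrying it over at height.

>>> play_rows --rows '[[[0,0,0.8],0,3],[[0,-0.2,2.6],0,3],[[0,-0.4,5.2],0,3],[[0,-0.7,8.2],0,3],[[0,-0.9,11.4],0,3],[[0,-1.2,14.8],0,3],[[0,-1.4,18.2],0,3],[[0,-1.7,21.6],0,3],[[0,-1.9,25],0,3],[[0,-2.2,28.4],0,3],[[0,-2.4,31.6],0,3],[[0,-2.6,34.4],0,3]]'

```text
time: 21.48
ee_pos: [0.5672, 0.0796, 0.1615]
tcp_rot: [99.7, 89.9, 178.8]
wrist_force: [0.2, 0.5, -1.4]
opening: 0.0333
```

>>> play_rows --rows '[[[0,-0.2,2.5],0,3],[[0,-0.4,5],0,3],[[0,-0.6,7.2],-0.5,3],[[0,-0.75,9],-1,3],[[0,-0.85,10.2],-1.3,3],[[0,-0.87,10.8],-1.3,3],[[0,-0.87,10.9],-1.3,3],[[0,-0.87,10.9],-1.3,3],[[0,-0.87,10.9],-1.3,3],[[0,-0.87,10.9],-1.3,3]]'

```text
time: 22.32
ee_pos: [0.5968, 0.1814, 0.1629]
tcp_rot: [-101.6, 90.0, -21.3]
wrist_force: [-0.2, 0.9, -1.6]
opening: 0.0331
```

Run:
```python
from h import *
from workcell import bot
np.set_printoptions(precision=4,suppress=True,linewidth=200)
o=bot.get_obs();print(o['time'],o['ee_pos'],o['tcp_rot'],o['wrist_force'],o['torque'],o['opening'])
Rm=R.from_euler('xyz',o['tcp_rot'],degrees=True).as_matrix();print(Rm,np.degrees(np.arctan2(Rm[1,2],Rm[0,2])))
d=np.array([.5967,.1825,.0854])-o['ee_pos'];print('d in tool cm',Rm.T@d*100)
s,dd=bot.camera('scene');t,dt=bot.camera('top')
np.savez('scene4.npz',p=s,d=dd)
cv2.imwrite('pics/e1.png',crop(s,280,150,360,240,7));cv2.imwrite('pics/e1t.png',crop(t,130,110,250,220,6))
```

```text
22.3167 [0.5968 0.1814 0.1629] [-101.6213   89.985   -21.2587] [-0.1531  0.9003 -1.5846] [ 0.0002  0.0116 -0.0137] 0.03311218296228514
[[ 0.0002 -0.9859  0.1674]
 [-0.0001  0.1674  0.9859]
 [-1.     -0.0003 -0.0001]] 80.36264751393433
d in tool cm [7.7543 0.026  0.1034]
```

View pics/e1.png

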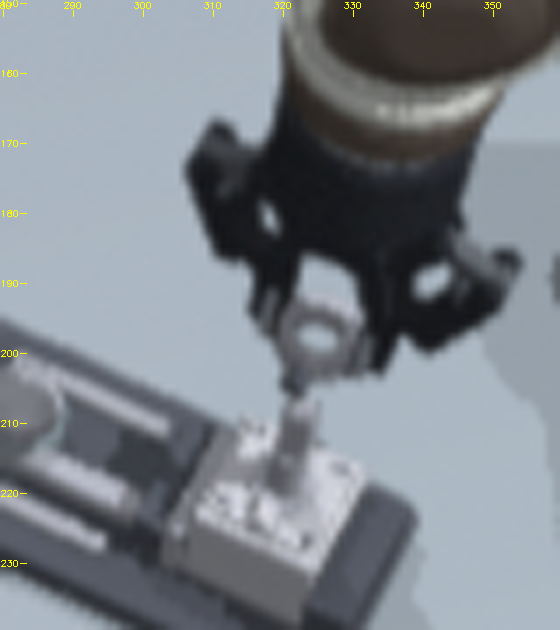

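View pics/e1t.png

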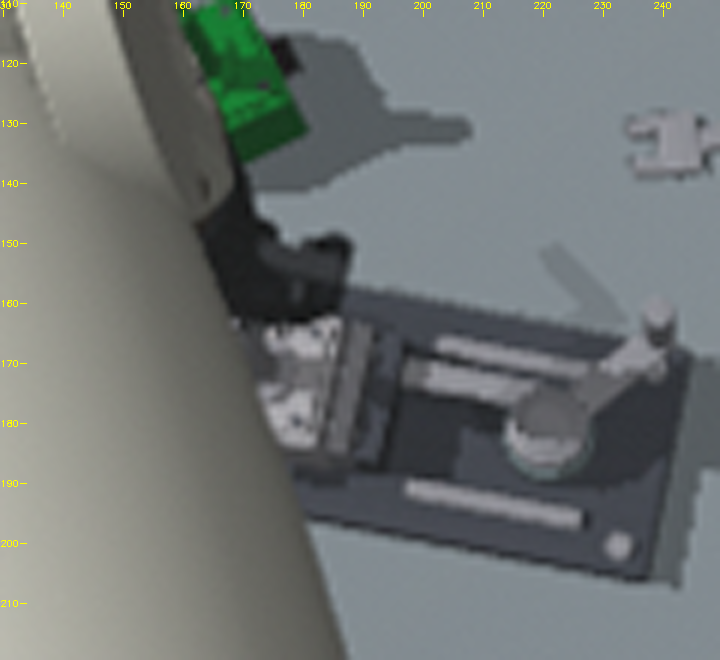

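Run:
```python
from h import *
from workcell import bot
np.set_printoptions(precision=2,suppress=True,linewidth=200)
m=bot.camera_model('scene');s=np.load('scene4.npz')['p'];s2=np.load('scene2.npz')['p']
C=np.array([.5968,.1814,.1629+.0446]);th=np.radians(-9.64);e=np.array([np.cos(th),np.sin(th),0]);f=np.array([-e[1],e[0],0])
def ring(C,r,z,n=72): 
    a=np.linspace(0,2*np.pi,n,endpoint=False);return proj(m,C+r*(np.cos(a)[:,None]*e+np.sin(a)[:,None]*f)+[0,0,z])
S=20
def draw(p,u0,v0,u1,v1,curves,fn):
    c=cv2.resize(p[v0:v1,u0:u1],None,fx=S,fy=S,interpolation=cv2.INTER_CUBIC)
    for q,col in curves: cv2.polylines(c,[(((q-[u0,v0]+.5)*S)).round().astype(np.int32)],True,col,1)
    return c
cv=[(ring(C,.018,.008),(0,0,255)),(ring(C,.018,-.008),(0,0,120)),(ring(C,.010,.008),(0,255,0)),(ring(C,.010,-.008),(0,120,0)),
 (proj(m,C+.028*e+.0055*np.array([[np.cos(a)*f[0],np.cos(a)*f[1],np.sin(a)] for a in np.linspace(0,6.28,20)])),(255,0,0))]
A=np.array([.5967,.1825,0.])
cs=[(ring(A,.008,z),(0,0,255)) for z in (.08,.114,.144)]+[(ring(A,.0055,.151),(0,255,0))]
a=np.linspace(-np.arccos(5/8),np.arccos(5/8),2);
fl=lambda z:proj(m,A+.008*(np.cos(a)[:,None]*e+np.sin(a)[:,None]*f)+[0,0,z])
cs.append((np.vstack([fl(.114),fl(.144)[::-1]]),(255,0,0)))
cv2.imwrite('pics/ov.png',np.hstack([draw(s,314,188,334,212,cv,0),draw(s2,312,202,332,226,cs,0)]))
```

```text
(no output)
```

View pics/ov.png

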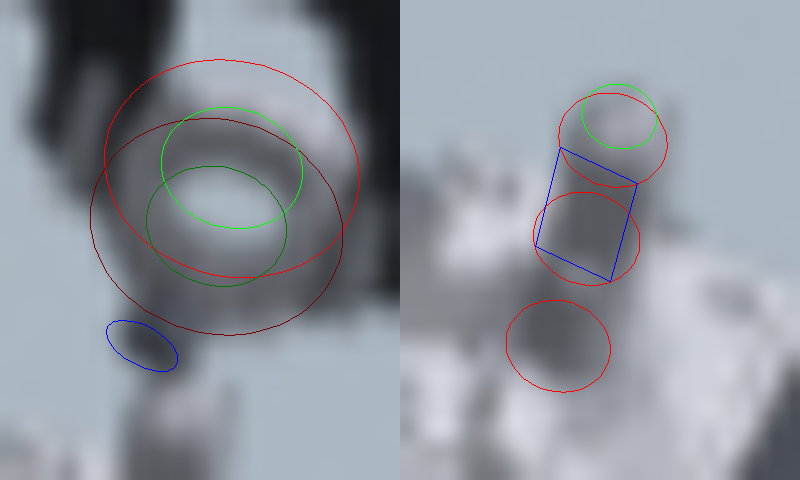

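The overlay shows the collar and shaft coaxial within about 1 mm; the observed ring sits roughly 0.7 mm to +x/+y of the prediction. I'll apply a small correction and start down, watching force.

>>> play_rows --rows '[[[0.3,0.05,0.06],0,3],[[1,0.05,0.06],0,3],[[1.9,0.05,0.06],0,3],[[2.8,0.05,0.06],0,3],[[3.5,0.05,0.06],0,3],[[4,0.05,0.06],0,3],[[4.2,0.05,0.06],0,3],[[4.2,0.05,0.06],0,3],[[4.2,0.05,0.06],0,3]]'

```text
time: 23.17
ee_pos: [0.5965, 0.1831, 0.1209]
tcp_rot: [-72.2, 90.0, 8.3]
wrist_force: [0.3, -0.4, -0.8]
opening: 0.033
```

Run:
```python
from h import *
from workcell import bot
np.set_printoptions(precision=4,suppress=True,linewidth=200)
o=bot.get_obs();print(o['time'],o['ee_pos'],o['wrist_force'],o['torque'],o['opening'])
s,dd=bot.camera('scene');np.savez('scene5.npz',p=s,d=dd)
cv2.imwrite('pics/e2.png',crop(s,300,180,350,230,12))
```

```text
23.1667 [0.5965 0.1831 0.1209] [ 0.3434 -0.4321 -0.8428] [ 0.0352 -0.0458  0.0001] 0.03296279274448275
```

View pics/e2.png

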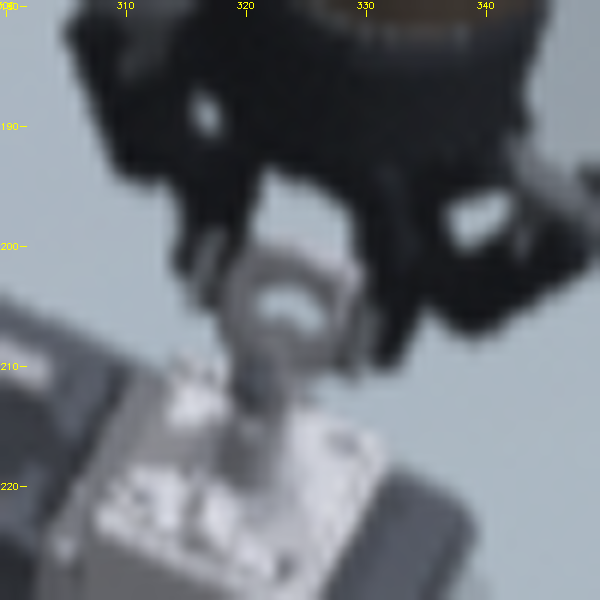

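>>> play_rows --rows '[[[0,0,-0.05],0,3],[[0.1,0,-0.08],0,3],[[0.4,0,-0.08],0,3],[[0.7,0,-0.08],0,3],[[1.0,0,-0.08],0,3],[[1.3,0,-0.08],0,3],[[1.4,0,-0.08],0,3],[[1.4,0,-0.08],0,3]]'

```text
time: 23.88
ee_pos: [0.5961, 0.1822, 0.1061]
tcp_rot: [117.1, 90.0, -162.5]
wrist_force: [0.2, 0.5, -1.7]
opening: 0.033
```

Run:
```python
from h import *
from workcell import bot
np.set_printoptions(precision=4,suppress=True,linewidth=200)
o=bot.get_obs();print(o['time'],o['ee_pos'],o['wrist_force'],o['torque'],o['opening'])
s,dd=bot.camera('scene');np.savez('scene6.npz',p=s,d=dd)
cv2.imwrite('pics/e3.png',crop(s,310,190,340,220,18))
```

```text
23.8833 [0.5961 0.1822 0.1061] [ 0.239   0.4622 -1.669 ] [-0.0046  0.0269 -0.031 ] 0.032971349771808496
```

View pics/e3.png

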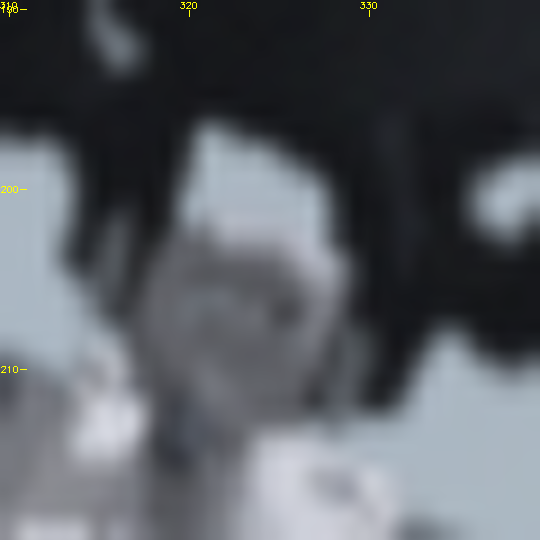

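No contact force, and the collar is past the taper. I'm continuing down.

>>> play_rows --rows '[[[0.2,0,0],0,3],[[0.5,0,0],0,3],[[0.8,0,0],0,3],[[1.1,0,0],0,3],[[1.4,0,0],0,3],[[1.7,0,0],0,3],[[1.9,0,0],0,3],[[2.05,0,0],0,3],[[2.05,0,0],0,3],[[2.05,0,0],0,3]]'

```text
time: 24.77
ee_pos: [0.5963, 0.1823, 0.0862]
tcp_rot: [-98.9, 90.0, -18.5]
wrist_force: [0.7, -1.2, -0.8]
opening: 0.0331
```

Run:
```python
from h import *
from workcell import bot
np.set_printoptions(precision=4,suppress=True,linewidth=200)
o=bot.get_obs();print(o['time'],o['ee_pos'],o['wrist_force'],o['torque'],o['opening'])
Rm=R.from_euler('xyz',o['tcp_rot'],degrees=True).as_matrix();print(Rm[:,0],np.degrees(np.arctan2(Rm[1,2],Rm[0,2])))
s,dd=bot.camera('scene');t,td=bot.camera('top');np.savez('scene7.npz',p=s,d=dd)
m=bot.camera_model('scene')
cv2.imwrite('pics/e4r.png',crop(s,305,190,345,230,18))
C=o['ee_pos']+[0,0,.0446];th=np.radians(-9.6);e=np.array([np.cos(th),np.sin(th),0]);f=np.array([-e[1],e[0],0])
def ring(C,r,z,n=72):
    a=np.linspace(0,2*np.pi,n,endpoint=False);return proj(m,C+r*(np.cos(a)[:,None]*e+np.sin(a)[:,None]*f)+[0,0,z])
S=24;u0,v0,u1,v1=312,200,332,222
c=cv2.resize(s[v0:v1,u0:u1],None,fx=S,fy=S,interpolation=cv2.INTER_CUBIC);c0=c.copy()
A=np.array([.5967,.1825,0.])
for q,col in ((ring(C,.018,.008),(0,0,255)),(ring(C,.010,.008),(0,255,0)),(ring(A,.008,.144),(255,0,0)),(ring(A,.0055,.151),(255,255,0)),(proj(m,C+.028*e+.0055*np.array([[np.cos(a)*f[0],np.cos(a)*f[1],np.sin(a)] for a in np.linspace(0,6.28,20)])),(255,0,255))):
    cv2.polylines(c,[(((q-[u0,v0]+.5)*S)).round().astype(np.int32)],True,col,1)
cv2.imwrite('pics/e4.png',cv2.resize(np.hstack([c0,c]),(800,440)))
```

```text
24.7667 [0.5963 0.1823 0.0862] [ 0.6721 -1.2465 -0.8034] [-0.0144  0.0114 -0.0099] 0.03309231540533166
[ 0. -0. -1.] 80.43035545982676
```

View pics/e4.png

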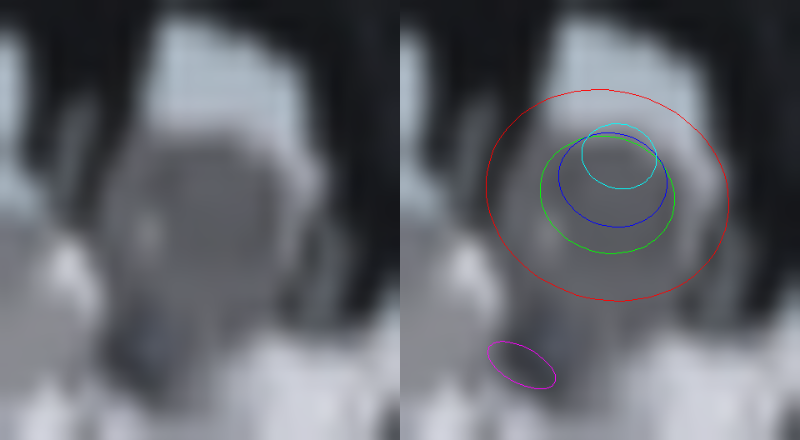

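View pics/e4r.png

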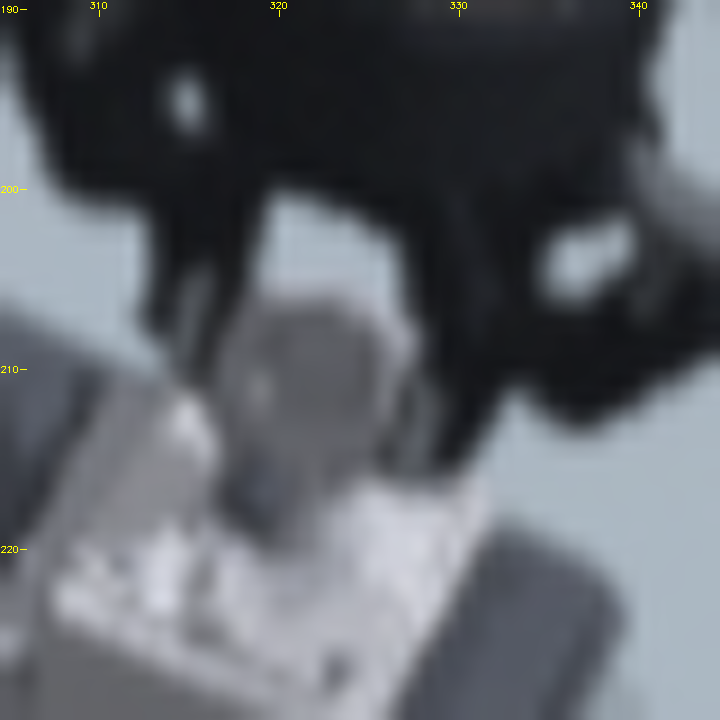

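Run:
```python
from h import *
from workcell import bot
np.set_printoptions(linewidth=220)
m=bot.camera_model('scene');s=np.load('scene7.npz');c=cloud(m,s['d']);g=cv2.cvtColor(s['p'],cv2.COLOR_BGR2GRAY)
for v in range(202,222): print(v,' '.join(f"{int(1000*c[v,u,2]):4d}" for u in range(314,331)),' | ',' '.join(f"{g[v,u]:3d}" for u in range(314,331)))
k=(np.hypot(c[...,0]-.5963,c[...,1]-.1823)<.03)&(c[...,2]>.132)&(c[...,2]<.145)&(g>60);q=c[k];print(k.sum(),np.median(q,0),q.mean(0))
```

```text
202  175  175  179  189  196  158   -3    0    2   -1   -5  201  203  214  219  225  225  |   24  23  24  24  29  77 168 176 164 149 138  81  48  28  23  25  33
203  169  171  173  179  163  146    0    0   -3    2   -7    0    0  211  210  220  227  |   27  24  24  24  36 100 172 180 179 178 174 148 115  49  24  25  31
204  173  169  171  161  157   -3   -3    0    3    5    0    1    2  203  207  211  208  |   30  31  39  27  46 126 175 180 181 180 180 176 158  67  25  25  28
205  153  160  159  163  143  135  141  137  140  137  138    0    3  203  207  205  208  |   35  60  63  32  53 133 173 179 179 176 177 178 172  82  30  24  26
206  150  155  161  151  135  138  139  136  149  148  156  135  136  191  194  195  206  |   45  78  65  35  67 114 139 144 141 140 159 175 173  89  34  24  26
207  145  147  155  140  139  138  138  149  148  149  154  136  141  189  191  198  194  |   50  82  54  46  85  98  99  99  97 102 128 146 171 110  46  27  27
208  143  147  147  135  137  136  144  151  148  155  151 1325  137 1325  180  186  191  |   68  84  48  68  94  92  85  91  94  94 1
[... 1492 characters left out ...]
86  127  132  133  135   94  102   78   80   79   80   75   81   76   76  |  142 125 117  81  62  71  84 103 125 151 172 196 202 193 194 191 179
219   82   75   82   83   82   91   94   91 1325   85   87   80   80   81   79   82   75  |  175 136 149 118  90  73  91 113 132 162 180 192 206 207 206 195 191
220   79   76   83   89   81   89   82   87   85   87   84   77   78   82   80   75   73  |  203 177 156 160 151 108 106 119 135 160 173 195 207 209 211 187 194
221   80   79   79   88   83   85   80   84   85   84   86   80   80   80   78   75   73  |  206 171 140 183 178 150 142 146 150 160 168 199 206 208 201 186 171
98 [0.60281442 0.18118565 0.13830099] [0.60260257 0.18184705 0.13836282]
```

>>> play_rows --rows '[[[0.03,0,0.02],0,3],[[0.06,0,0.03],0,3],[[0.06,0,0.03],0,3],[[0.06,0,0.03],0,3]]'

```text
time: 25.2
ee_pos: [0.5964, 0.1826, 0.0856]
tcp_rot: [-52.0, 90.0, 28.4]
wrist_force: [-0.3, -0.9, -1.3]
opening: 0.0332
```

Run:
```python
from h import *
from workcell import bot
np.set_printoptions(precision=4,suppress=True,linewidth=200)
o=bot.get_obs();print(o['time'],o['ee_pos'],o['wrist_force'],o['torque'],o['opening'])
m=bot.camera_model('scene')
s,dd=bot.camera('scene');t,td=bot.camera('top')
# plane fit of ring top (several frames, relative to TCP)
P=[]
for fn,tcp in (('scene4',(.5968,.1814,.1629)),('scene5',(.5965,.1831,.1209)),('scene6',(.5961,.1822,.1061)),('scene7',(.5963,.1823,.0862))):
    S=np.load(fn+'.npz');c=cloud(m,S['d'])-np.array(tcp);g=cv2.cvtColor(S['p'],cv2.COLOR_BGR2GRAY)
    r=np.hypot(c[...,0],c[...,1]);k=(r>.010)&(r<.0185)&(abs(c[...,2]-.0526)<.007)&(g>70)
    P.append(c[k]);print(fn,k.sum(),np.median(c[k],0))
P=np.vstack(P);A=np.c_[P[:,:2],np.ones(len(P))];x=np.linalg.lstsq(A,P[:,2],rcond=None)[0];print('tilt deg x,y',np.degrees(np.arctan(x[:2])),'h',x[2],len(P))
t0=np.load('top0.npz')['p'];s0=np.load('scene0.npz')['p']
cv2.imwrite('pics/f_t.png',t);cv2.imwrite('pics/f_s.png',s)
```

```text
25.2 [0.5964 0.1826 0.0856] [-0.2723 -0.9092 -1.3127] [ 0.0113  0.0259 -0.0408] 0.033200445929075346
scene4 63 [0.0041 0.0007 0.0525]
scene5 67 [0.0033 0.0006 0.0523]
scene6 64 [0.0057 0.001  0.0522]
scene7 52 [ 0.0069 -0.0008  0.0525]
tilt deg x,y [0.2097 0.4238] h 0.052075885146428684 246
```

View pics/f_s.png

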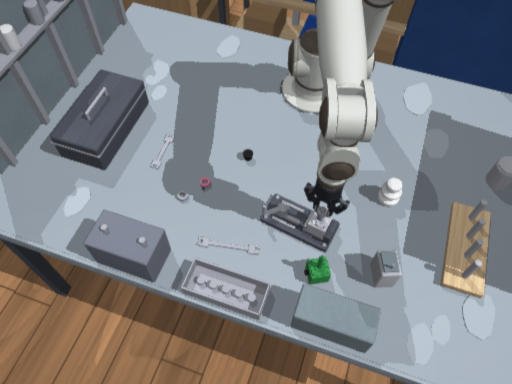

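View pics/f_t.png

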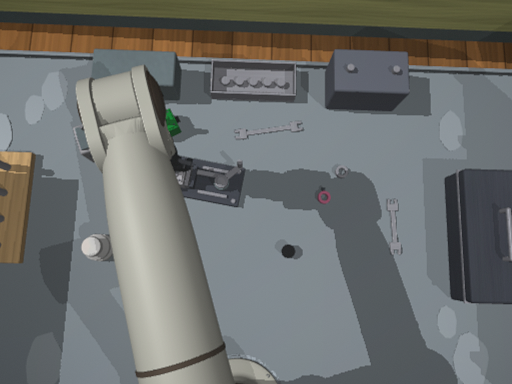

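The collar is level (fitted tilt under 0.5°) with its middle at about 0.130. Wrist force is only the collar's weight, and everything else is where it was. I'm handing in.

```bash
python3 -c "
from workcell import bot
print(bot.job_done()); print(bot.get_obs()['wrist_force'],bot.get_obs()['opening'])"
```

```text
the job is handed in; nothing more can be done
None
the job is handed in; nothing more can be done
```

The job is handed in at about 25 s. The sensor is gripped in the vise, the shaft's flat faces the index lug, and the collar is held over the shaft with its screw facing the flat.

**What I did**
- **Crank:** I swung it counter-clockwise to the stop. The force rose to about 44 N with no further motion, and the pictures show the sensor clamped against the fixed jaw.
- **Shaft:** I found the flat by regripping at different angles and turned it to the lug. The pads then read 10.85 mm at 80 N there, consistent with sitting on the flat, and a picture agreed.
- **Collar:** I picked up the grey ring with the screw and lowered it over the shaft without measurable contact.

**Last checks**
- **Height:** the collar's middle is at about 130 mm.
- **Level:** the fitted tilt is under 0.5°.
- **Direction:** I set the screw to -9.6°, the same as the flat and lug, assuming the collar's faces sit flush in the pads. I did not measure the screw's angle again once the collar was on the shaft.
- **Forces:** at the wrist, about the collar's weight plus about 1 N sideways.
- **Other things on the shelf:** every one I could see in the last pictures is where it was. The arm partly hid the radiosonde and the green sensor from above, but the other camera shows both in place.

**What disagreed**
- **Fingertip position:** the real fingertips are about 40 mm behind the reported TCP, so the first close on the pin missed. I corrected for it from the depth pictures and a light touch on the shelf.
- **Finger opening:** it read 1.2 to 1.5 mm under the known pin diameter, so I judged the flat by comparing readings rather than by the absolute value.
- **Collar and shaft axes:** the two cameras differed by about 1 to 2 mm on positions, so I trust the two axes to coincide only within about 1 mm.

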